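Load a dead-weight creep rig in the fume hood

ROBOT

A 6-joint arm with a two-finger parallel gripper is mounted at the origin on a cart in front of the work surface, level with it; the furniture and walls round the work are solid. World frame = base frame: x ahead of the robot, y to its left, z up, the work surface at z = 0. Lengths are in m, angles in rad, forces in N, time in s.
With the tool pointing down it reaches from about 0.25 to 0.8 m from the base axis. Payload 8.5 kg.
Tool frame: the origin (TCP) lies between the finger pads; the fingertips stand 14 mm ahead of it and the grasp point (between the pads) lies 5 mm behind it; z points along the fingers, y is the line along which they close (so a half turn about z gives the same grasp; the last joint's range is limited). The gripper opens to 85 mm and grips with 20 to 120 N. Pads are 22 mm wide; open, the fingers measure 114 mm over their backs; the gripper's body (76 mm by 85 mm) begins 54 mm behind the grasp point. The pads swing forward as they close: fully open they stand 13 mm farther back than shut.
Start: joints at [1.319, 0.238, -0.013, 1.319, 0, 1.571], TCP at [0.131, 0.508, 0.245] pointing down, gripper open.
Joint ranges: [-2.66, 2.66], [-1.03, 1.9], [-1.14, 1.46], [-1.82, 2.27], [-1.45, 1.34], [-3.14, 3.14]. Speed limits (rad/s): [2.22, 2.22, 2.79, 3.14, 3.14, 3.14].

INTERFACE

Orientations are given as a unit quaternion [w, x, y, z].
In Python, from plant import manip gives the robot as it stands. The module is installed in compiled form; this text tells all that it offers.
- The arm moves only by the shell command python3 -m crank 'ROWS' [FORCE]. ROWS is JSON, a list of rows, each a list of 3 entries, a list of its own where there are three numbers: the shift along the tool's x, y, z scaled (see below), then the turn, a rotation vector about the tool's x, y, z scaled (see below), then the opening, from 0 (shut) to 1 (fully open). In form: [[[tx, ty, tz], [rx, ry, rz], claw], ...]. A call has 1 to 12 rows; each row is the pose to reach, as a shift and turn from the pose commanded when the call began, along the tool's axes at that moment; what a row does not reach only later rows make up. The controller multiplies each number of a shift by 60 cm and each number of a turn by 90 degrees. A row lasts 1/8 s, in which the tool goes at most 62.5 mm and 10.7 degrees, less where a joint would pass 70% of its speed; a pose out of reach is approached as far as the arm can. A call with a number of a shift or a turn outside -1 to 1 is refused whole. A call with a gripper value outside its range is refused whole. The fingers move at their own pace and stop on an object; FORCE is the grip in N (left out, the last holds). Time passes only in rows, so rows that repeat a pose let the fingers close. It gives the time, the measured TCP pose, the force, the opening and the grip force at its end, in the units of the state.
- manip.get_obs(): the state, without advancing time (a new reading comes with each control period).
- manip.capture(name): name is "scene" or "top" or "wrist"; returns the picture (384x512x3 uint8, blue, green, red); there is no depth.
- manip.camera_info(name): a dict with "intrinsics" (3x3 intrinsics, pixels), "camera_from_world" (4x4, takes a point from world to camera coordinates). Camera axes: x right, y up, looking along -z (the intrinsics and any distortion apply to the point x, -y, -z); pixel columns grow to the right and rows downward; lengths in m; the calibration is good to about 2 mm. A picture is of the moment at which its call begins: read the wrist's pose just before it. camera_info takes no time and is no camera call; for the wrist camera it gives the pose at the moment of the call.
- manip.close_job(): hands the job in; it is judged then, once.
The state is a dict: "time_s": time; "qpos": joint angles; "joint_vel": joint speeds; "tau": joint torques, N m; "eef_pos": TCP position; "tcp_rot": TCP orientation; "wrist_force": force on the tool from outside, world axes, zero at the start; "torque": the same for the moment, N m; "gripper_width": finger opening in m; "grip_force": force on a finger pad.
Only numpy, scipy, OpenCV 4.12 (cv2) and the standard library are available. Lean on these libraries where they do the work, as an engineer would, in place of code of your own. Each camera call takes 0.05 s, during which the arm holds its last target. There are 200 camera calls.

TASK

Set up this creep test: lay the white specimen bar between the two forks of the rig, push both headed pins fully home through fork and specimen eye, then draw the anchor carriage back until the blue loading beam is level and flip its red cam lever right down to clamp it. Only then hang every green weight that is here by its handle on the beam's rod, one to each space between the brass collars (or the last one and the rod's end), and leave the beam level. Do not disturb the bottle, flask and tape roll.

Things in the scene. Friction and masses are not known exactly. Their poses are not given: they have to be found in the camera images.
- rig: frame of the creep rig: aluminium bar 44 wide, 273 long, fixed. Origin on the worktop under the beam's pivot; x away from the robot, across the rig; y along it, left, toward the weight rod; z up. Specimen lies along y, pins go in along +x. Forks, knob, lever and rod are all on its centre line x=0. 'Right' below means rig -y
- beam (a joint): blue loading beam (bell crank), rad about its pivot 115 mm up: 0 level, negative = rod drooping; starts on its stop at -0.12; +0.08 other stop. Light; falls back if let go. Its fork hole is 60 mm above the pivot (7 mm further left when drooped). Pinned to the specimen, it is lifted by drawing the carriage right: 1 mm is 1/60 rad
- anchor (a joint): anchor carriage on its rail, m, 0 at the start, -0.027 to 0.015, growing to the right (away from the beam). Drags with 7 N, stays where left; clamped when the cam lever is down. At -0.018 its fork hole is 120 mm from that of the drooped beam. With pins in, 4 mm of hole play comes first; beam level at about -0.009
- cam_lever (a joint): red cam lever on the carriage, rad: 0 upright, open (starts 0 to 0.25); 1.57 lying to the right, clamped. 5 to 8 N to push, stays where left. Hinge axis along x, 88 mm right of the anchor's hole, 116 mm above the worktop; 85 mm long; from 39 mm to the tip a red grip 16 wide (x), 13 thick
- beam_hole (a point): centre of the beam fork's hole on the ear face nearest the robot, 175 mm up. Fork: two ears 6 thick, 30 wide (y), rounded tops 15 mm above the hole; gap 15 mm (x), open at top, its middle 13.5 mm behind this point; hole 14 mm. A saddle in the gap holds the specimen's eye at hole height. Axes turn with the beam
- anchor_hole (a point): the same point on the carriage's fork (same size), 175 mm up. To slide the carriage hold its upright black knob, 30 mm to the right of this hole, on the centre line (13.5 mm behind this face): 24 mm across, 170 to 196 mm above the worktop. The grey block under it is 150 mm high
- station0 (a point): hanging place on the rod (innermost, 86 mm from the pivot), at the top of the 10 mm rod, mid-space; the spaces are 32 mm wide between 14 mm brass collars
- station1 (a point): hanging place on the rod (middle, 122 mm from the pivot), at the top of the 10 mm rod, mid-space; the spaces are 32 mm wide between 14 mm brass collars
- station2 (a point): outermost hanging place, 158 mm from the pivot, top of the rod, between the last collar and the rod's end 30 mm further out, which is turned up to 13 mm above the rod's centre line. Handles are threaded over this end from the left, so fill inner stations first
- specimen: white plastic bar on edge: 148 long (its y), 10 thick (x), waist 13 mm tall (shoulders 18), round eyes 28 mm across with 14 mm holes, 120 mm between holes; origin at its middle; 60 g. Starts 44 mm up in two 12 mm slots (33 mm either side of its middle) of a fixed grey holder; lift straight up 25 mm. Fits either way round
- specimen_hole_left (a point): centre of the eye at the specimen's +y end
- specimen_hole_right (a point): centre of the eye at the specimen's -y end
- pin_a: headed pin, axis level along its x: shank 12 mm, 53 long toward +x, last 12 mm tapered to 5 mm; shoulder 26 across, 5 thick; behind it a round black knob 18 across, 26 long (-5 to -31 mm). Origin on the axis at the shoulder's seating face. Starts 44 mm up in a U-block of the holder, lift 25 mm; 70 g; pins are alike
- pin_b: headed pin, axis level along its x: shank 12 mm, 53 long toward +x, last 12 mm tapered to 5 mm; shoulder 26 across, 5 thick; behind it a round black knob 18 across, 26 long (-5 to -31 mm). Origin on the axis at the shoulder's seating face. Starts 44 mm up in a U-block of the holder, lift 25 mm; 70 g; pins are alike
- weight_0: green weight, 0.3 kg, block 52 (x) x 30 (y) x 36 mm with a steel stirrup handle: 50 wide (x), 12 thick (y), top 108 mm up, opening 30 wide and 62 tall (36 to 98 mm up). Origin at the centre of its underside. Grip the handle across its 50 mm; the rod passes through along its y. May be absent
- weight_0_handle (a point): middle of the underside of this weight's handle bar, 98 mm above its base; it rests on the rod
- weight_1: green weight, 0.3 kg, block 52 (x) x 30 (y) x 36 mm with a steel stirrup handle: 50 wide (x), 12 thick (y), top 108 mm up, opening 30 wide and 62 tall (36 to 98 mm up). Origin at the centre of its underside. Grip the handle across its 50 mm; the rod passes through along its y. May be absent
- weight_1_handle (a point): middle of the underside of this weight's handle bar, 98 mm above its base; it rests on the rod
- weight_2: green weight, 0.3 kg, block 52 (x) x 30 (y) x 36 mm with a steel stirrup handle: 50 wide (x), 12 thick (y), top 108 mm up, opening 30 wide and 62 tall (36 to 98 mm up). Origin at the centre of its underside. Grip the handle across its 50 mm; the rod passes through along its y. May be absent
- weight_2_handle (a point): middle of the underside of this weight's handle bar, 98 mm above its base; it rests on the rod
- teal_bottle: brown bottle with teal cap, 69 x 143 mm, behind the rod; leave alone
- flask: clear conical flask, 65 x 107 mm, behind the rig; leave alone
- yellow_tape: yellow tape roll, 88 x 24 mm, behind the rig; leave alone

How it is judged:
On the way, in this order (a step that is already met when the one before it is completed fails the run):
1. the specimen joins both forks and both pins are fully home (((distance between pin_a and beam_hole below 0.005 m and distance between pin_b and anchor_hole below 0.005 m) or (distance between pin_b and beam_hole below 0.005 m and distance between pin_a and anchor_hole below 0.005 m)) and ((distance between specimen_hole_left and beam_hole below 0.019 m and distance between specimen_hole_right and anchor_hole below 0.019 m) or (distance between specimen_hole_right and beam_hole below 0.019 m and distance between specimen_hole_left and anchor_hole below 0.019 m))), for 0.2 s.
2. the slack is taken up, the beam is level and the cam lever is flipped down, with no weight on the beam yet (all of step 1 and value of joint beam between -0.06 and 0.05 rad and value of joint cam_lever above 1.4 rad and not ((distance between weight_0_handle and station0 below 0.015 m or distance between weight_0_handle and station1 below 0.015 m or distance between weight_0_handle and station2 below 0.015 m) or (distance between weight_1_handle and station0 below 0.015 m or distance between weight_1_handle and station1 below 0.015 m or distance between weight_1_handle and station2 below 0.015 m) or (distance between weight_2_handle and station0 below 0.015 m or distance between weight_2_handle and station1 below 0.015 m or distance between weight_2_handle and station2 below 0.015 m))), for 0.3 s.
At the end, for the whole second after the job is handed in: Pins home (shoulder within 5 mm of the fork's hole site), specimen eyes between the ears, cam lever above 1.4 rad, beam at rest between -0.07 and +0.05 rad, and each weight present hangs still and upright (15 deg), its handle point within 15 mm of a station (all of step 1 and value of joint cam_lever above 1.4 rad and value of joint beam between -0.07 and 0.05 rad and (distance between weight_0_handle and station0 below 0.015 m or distance between weight_0_handle and station1 below 0.015 m or distance between weight_0_handle and station2 below 0.015 m) and angle between each of weight_0, weight_1, weight_2's own z axis and vertical below 0.26 rad and linear speed of each of weight_0, weight_1, weight_2 below 0.03 m/s and (distance between weight_1_handle and station0 below 0.015 m or distance between weight_1_handle and station1 below 0.015 m or distance between weight_1_handle and station2 below 0.015 m) and (distance between weight_2_handle and station0 below 0.015 m or distance between weight_2_handle and station1 below 0.015 m or distance between weight_2_handle and station2 below 0.015 m) and velocity of joint beam below 0.1 rad/s); the robot touches nothing.
It fails at once if the teal-capped bottle is pushed away or knocked over (distance of teal_bottle from where it was at the start of the episode above 0.03 m or angle between teal_bottle's own z axis and vertical above 0.5 rad).
It fails at once if the conical flask is pushed away or knocked over (distance of flask from where it was at the start of the episode above 0.03 m or angle between flask's own z axis and vertical above 0.5 rad).
It fails at once if the yellow tape roll is pushed away or knocked over (distance of yellow_tape from where it was at the start of the episode above 0.03 m or angle between yellow_tape's own z axis and vertical above 0.5 rad).
Of weight_0, weight_1, weight_2 only 1 to 3 are there at a start; the rules pass over those that are not, and their reading is None.
At some moment in a run one of weight_0, weight_1, weight_2 may be knocked a few centimetres aside while the robot is not near it.
It also fails if it takes over 210 s, if anything falls off the work surface, if the arm or the gripper's body presses on something with over 40 N, if the wrist force passes 120 N, or if a joint passes its speed limit or range.

## Working session

There is one attempt and no reset: what is moved stays moved. The work goes in short steps, Python scripts to look and compute and a shell command to move; the robot and the scene stay as the last step left them, time stands still between calls to the robot, and variables do not carry over. Pictures are saved under pics/ and viewed, at most 14 in all, crops included, and the job is handed in when it is done.

```bash
mkdir -p pics; ls; python3 - <<'E'
from plant import manip
import cv2
o=manip.get_obs();print(o)
for n in("scene","top","wrist"):
    im=manip.capture(n);cv2.imwrite(f"pics/{n}0.png",im)
    c=manip.camera_info(n);print(n,c["intrinsics"],c["camera_from_world"], [k for k in c])
E
```

```text
pics
{'time_s': 0.0, 'qpos': array([ 1.31905934e+00,  2.38795886e-01, -1.42340675e-02,  1.31919321e+00,
       -8.08609493e-06,  1.57078343e+00]), 'joint_vel': array([ 4.78778976e-04, -3.34328408e-04, -4.82203740e-04,  6.48133984e-04,
       -2.40536551e-04,  8.68986674e-05]), 'tau': array([-3.34295564e-04, -5.38773322e+01,  3.46438587e+01,  1.83319976e-02,
       -7.51090897e-05,  1.56193725e-06]), 'eef_pos': array([0.13067762, 0.50808219, 0.24467754]), 'tcp_rot': array([-8.55534305e-05,  1.25529970e-01,  9.92089571e-01, -7.08281110e-04]), 'wrist_force': array([-0.15828264, -0.22267203, -0.00366118]), 'torque': array([-0.00803961,  0.09580392,  0.03334587]), 'grip_force': 0.0, 'gripper_width': 0.08558086458495331}
scene [[366.68538634   0.         251.9397271 ]
 [  0.         366.68538634 182.71141167]
 [  0.           0.           1.        ]] [[ 0.60297191 -0.79755681 -0.01811101 -0.3665518 ]
 [ 0.60609717  0.44322625  0.6604519  -0.39250309]
 [-0.51872064 -0.40921097  0.75064991 -0.83274527]
 [ 0.          0.          0.          1.        ]] ['intrinsics', 'camera_from_world']
top [[387.44198437   0.         253.258836  ]
 [  0.         387.44198437 186.02695737]
 [  0.           0.           1.        ]] [[ 0.00353213 -0.99991871  0.01225159 -0.04883594]
 [ 0.99071629  0.00516411  0.13584755 -0.55954662]
 [-0.13589977  0.01165802  0.990654   -1.2134831 ]
 [ 0.          0.          0.          1.        ]] ['intrinsics', 'camera_from_world']
wrist [[309.77736761   0.         256.19019448]
 [  0.         309.77736761 194.51399603]
 [  0.           0.           1.        ]] [[ 2.49061235e-01  9.68487411e-01 -7.97478222e-04 -5.25694255e-01]
 [-9.18359742e-01  2.35908504e-01 -3.17746065e-01  4.17874158e-02]
 [-3.07544932e-01  7.98705993e-02  9.48175512e-01 -3.81595424e-01]
 [ 0.00000000e+00  0.00000000e+00  0.00000000e+00  1.00000000e+00]] ['intrinsics', 'camera_from_world']
```

View pics/scene0.png

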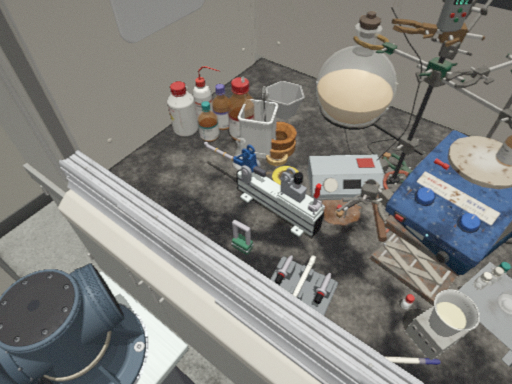

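View pics/top0.png

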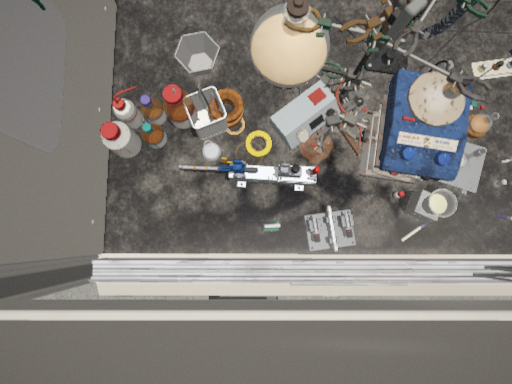

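```bash
cat > h.py <<'E'
import numpy as np,cv2
from plant import manip
from scipy.spatial.transform import Rotation as R
from scipy.optimize import least_squares
def cam(n):
    c=manip.camera_info(n);return np.array(c["intrinsics"]),np.array(c["camera_from_world"])
def proj(c,p):
    K,T=c;q=(T[:3,:3]@np.atleast_2d(p).T).T+T[:3,3];q=q*[1,-1,-1]
    q=q@K.T;return q[:,:2]/q[:,2:]
def ray(c,uv):
    K,T=c;d=np.linalg.inv(K)@[uv[0],uv[1],1.];d=d*[1,-1,-1]
    Rm=T[:3,:3];return -Rm.T@T[:3,3],Rm.T@d/np.linalg.norm(d)
def atz(c,uv,z):
    o,d=ray(c,uv);return o+d*(z-o[2])/d[2]
def tri(obs):
    A=0;b=0
    for c,uv in obs:
        o,d=ray(c,uv);M=np.eye(3)-np.outer(d,d);A=A+M;b=b+M@o
    p=np.linalg.solve(A,b);return p,[np.round(proj(c,p)[0]-uv,1) for c,uv in obs]
E
python3 - <<'E'
from h import *
S,T=cam("scene"),cam("top")
for n,s,t in [("rail L end",(65,157),(95,260)),("knob",(284,178),(284,170)),("lever",(318,187),(317,170)),("weight",(240,226),(271,224)),("pinR",(321,296),(350,222))]:
    print(n,tri([(S,s),(T,t)]))
a=cv2.imread("pics/top0.png")[120:250,170:370];b=cv2.imread("pics/scene0.png")[130:320,195:345]
cv2.imwrite("pics/c1.png",cv2.resize(a,None,fx=4,fy=4,interpolation=3))
cv2.imwrite("pics/c2.png",cv2.resize(b,None,fx=3.15,fy=3.15,interpolation=3))
E
```

```text
rail L end (array([0.31063921, 0.41799479, 0.1457858 ]), [array([ 7.9, -1.2]), array([-4.2,  6.5])])
knob (array([ 0.58685339, -0.13100664,  0.16391734]), [array([ 1.8, -0.4]), array([-1.2,  1.2])])
lever (array([ 0.58515535, -0.2255712 ,  0.19297256]), [array([ 0.3, -0.1]), array([-0.2,  0.2])])
weight (array([ 0.43367687, -0.09843843,  0.09389596]), [array([ 1. , -0.2]), array([-0.6,  0.6])])
pinR (array([ 0.43914956, -0.35590401,  0.00826215]), [array([ 4.4, -0.9]), array([-2.5,  2.2])])
```

View pics/c1.png

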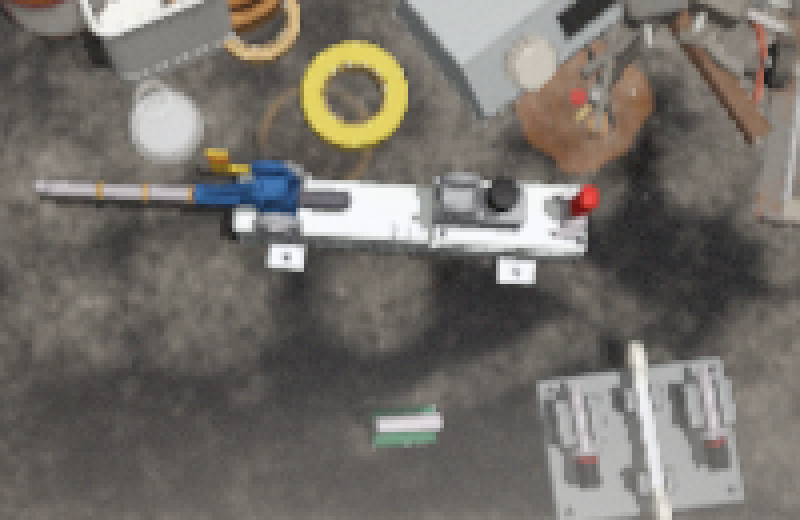

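View pics/c2.png

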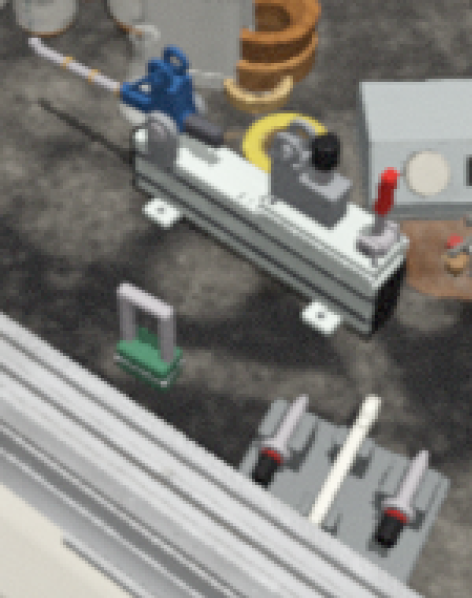

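View pics/wrist0.png

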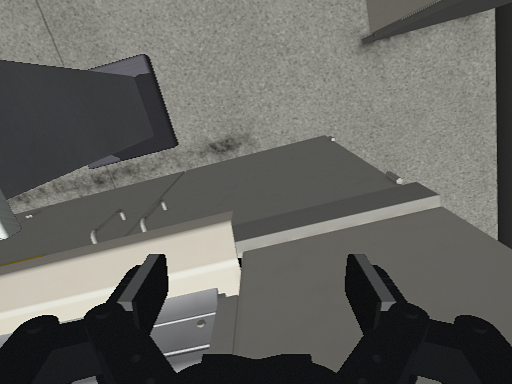

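```bash
python3 - <<'E'
from h import *
S,T,W=cam("scene"),cam("top"),cam("wrist")
# sill far edge & near edge: for z, x from top & predicted scene line
for z in(0,.05,.1,.15,.2):
    p=atz(T,(300,254),z);q=p+[0,-.2,0];print(z,p.round(3),proj(S,p).round(),proj(S,q).round(), 'near',atz(T,(300,315),z).round(3))
o=manip.get_obs();q=o["tcp_rot"];Rt=R.from_quat([q[1],q[2],q[3],q[0]]).as_matrix()
print(Rt.round(2)); K,M=W;C=-M[:3,:3].T@M[:3,3];print("cam in tool",Rt.T@(C-o["eef_pos"]),"axes",(Rt.T@M[:3,:3].T).round(3))
print("topcam",(-T[1][:3,:3].T@T[1][:3,3]))
for n,uv,z in [("flask",(211,150),.1),("bottle",(152,130),.14),("rodend",(180,167),.1),("pivot",(232,167),.13),("holder",(330,230),.02),("wt",(271,226),.108)]:
    print(n,atz(T,uv,z).round(3))
E
```

```text
0 [ 0.342 -0.2    0.   ] [[252. 291.]] [[321. 340.]] near [ 0.15  -0.197  0.   ]
0.05 [ 0.344 -0.193  0.05 ] [[250. 280.]] [[321. 329.]] near [ 0.16  -0.191  0.05 ]
0.1 [ 0.346 -0.187  0.1  ] [[247. 268.]] [[322. 318.]] near [ 0.169 -0.185  0.1  ]
0.15 [ 0.348 -0.18   0.15 ] [[245. 255.]] [[323. 306.]] near [ 0.178 -0.178  0.15 ]
0.2 [ 0.35  -0.174  0.2  ] [[242. 241.]] [[323. 293.]] near [ 0.188 -0.172  0.2  ]
[[-0.97  0.25 -0.  ]
 [ 0.25  0.97 -0.  ]
 [-0.   -0.   -1.  ]]
cam in tool [ 0.08168759  0.00115025 -0.12985699] axes [[ 0.     0.948  0.318]
 [ 1.     0.    -0.   ]
 [-0.     0.318 -0.948]]
topcam [ 0.38961237 -0.0317956   1.27875323]
flask [0.664 0.086 0.1  ]
bottle [0.715 0.261 0.14 ]
rodend [0.609 0.181 0.1  ]
pivot [0.605 0.019 0.13 ]
holder [ 0.42  -0.296  0.02 ]
wt [ 0.429 -0.099  0.108]
```

```bash
cat >> h.py <<'E'
def pose():
    o=manip.get_obs();q=o["tcp_rot"];return np.array(o["eef_pos"]),R.from_quat([q[1],q[2],q[3],q[0]])
def down(yaw=0):  # yaw 0: tool x=-X, y=+Y, z down; rotated by yaw about world z
    return R.from_euler('z',yaw)*R.from_matrix(np.diag([-1.,1,-1]))
def plan(pos,rot=None):
    p,r=pose();rot=rot or r
    print("shift",(r.inv().apply(np.array(pos)-p)/.6).round(4),"turn",((r.inv()*rot).as_rotvec()/(np.pi/2)).round(4))
E
python3 -c "
from h import *
p,r=pose();plan(p+[0,0,.155],r);plan([.46,-.1,.4],down())"
```

```text
shift [-0.     -0.0003 -0.2583] turn [0. 0. 0.]
shift [-0.784  -0.8452 -0.2576] turn [-7.000e-04 -1.000e-04 -1.603e-01]
```

```bash
python3 -m crank '[[[0,0,-0.1],[0,0,0],1],[[0,0,-0.2],[0,0,0],1],[[0,0,-0.258],[0,0,0],1],[[-0.784,-0.845,-0.258],[0,0,-0.16],1],[[-0.784,-0.845,-0.258],[0,0,-0.16],1],[[-0.784,-0.845,-0.258],[0,0,-0.16],1],[[-0.784,-0.845,-0.258],[0,0,-0.16],1],[[-0.784,-0.845,-0.258],[0,0,-0.16],1],[[-0.784,-0.845,-0.258],[0,0,-0.16],1],[[-0.784,-0.845,-0.258],[0,0,-0.16],1],[[-0.784,-0.845,-0.258],[0,0,-0.16],1],[[-0.784,-0.845,-0.258],[0,0,-0.16],1]]' ; python3 -c "
from h import *
plan([.46,-.1,.4],down());print(manip.get_obs()['qpos'])"
```

```text
time_s: 1.65
eef_pos: [0.3989, 0.0119, 0.4002]
tcp_rot: [0.0, 0.0, 1.0, 0.0]
wrist_force: [1.4, 2.0, -0.3]
gripper_width: 0.0853
grip_force: 0.0
shift [-0.1019 -0.1864  0.0003] turn [ 0.0001  0.0003 -0.0005]
[2.96857191e-02 1.25123251e-02 1.12261333e-01 1.67006469e+00
 1.05300000e-04 3.04280713e-02]
```

```bash
python3 -m crank '[[[-0.1,-0.18,0],[0,0,0],1],[[-0.1,-0.18,0],[0,0,0],1],[[-0.1,-0.18,0],[0,0,0],1],[[-0.1,-0.18,0],[0,0,0],1]]' ; python3 -c "
from h import *
c=cam('wrist');im=manip.capture('wrist');np.savez('w1.npz',K=c[0],M=c[1]);cv2.imwrite('pics/w1.png',im);cv2.imwrite('pics/w1b.png',cv2.resize(im,None,fx=1.56,fy=1.56,interpolation=3));print(c[1])"
```

```text
time_s: 2.15
eef_pos: [0.4581, -0.0942, 0.3997]
tcp_rot: [-0.001, 0.001, 1.0, 0.0]
wrist_force: [0.5, 0.6, -0.3]
gripper_width: 0.0855
grip_force: 0.0
[[ 1.44606224e-03  9.99998874e-01  4.02230637e-04  9.21470481e-02]
 [-9.48532654e-01  1.49901565e-03 -3.16675793e-01  5.25410915e-01]
 [-3.16676039e-01  7.64040144e-05  9.48533753e-01 -3.83078971e-01]
 [ 0.00000000e+00  0.00000000e+00  0.00000000e+00  1.00000000e+00]]
```

View pics/w1b.png

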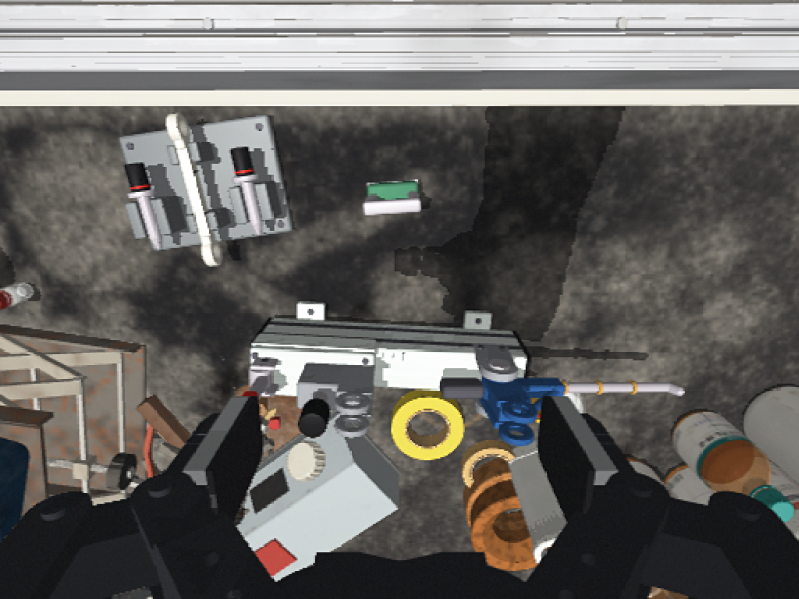

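```bash
cat >> h.py <<'E'
def snap(name):
    c=cam('wrist');im=manip.capture('wrist');np.savez(name+'.npz',K=c[0],M=c[1]);cv2.imwrite(f'pics/{name}.png',im);return im
def ld(name):
    d=np.load(name+'.npz');return d['K'],d['M']
E
python3 -m crank '[[[-0.2,0,-0.03],[0,0,0],1],[[-0.2,0,-0.03],[0,0,0],1],[[-0.2,0,-0.03],[0,0,0],1],[[-0.2,0,-0.03],[0,0,0],1]]'
python3 -c "
from h import *
im=snap('w2');cv2.imwrite('pics/w2b.png',cv2.resize(im[120:330,110:480],None,fx=2.16,fy=2.16,interpolation=3))"
python3 -m crank '[[[0.2,-0.3,0.16],[0,0,0],1],[[0.2,-0.3,0.16],[0,0,0],1],[[0.2,-0.3,0.16],[0,0,0],1],[[0.2,-0.3,0.16],[0,0,0],1],[[0.2,-0.3,0.16],[0,0,0],1],[[0.2,-0.3,0.16],[0,0,0],1]]'
python3 -c "
from h import *
im=snap('w3');cv2.imwrite('pics/w3b.png',cv2.resize(im,None,fx=1.5625,fy=1.5625,interpolation=3))"
```

```text
time_s: 2.7
eef_pos: [0.578, -0.0927, 0.4181]
tcp_rot: [-0.0, -0.001, 1.0, 0.0]
wrist_force: [0.2, 0.2, 0.4]
gripper_width: 0.0855
grip_force: 0.0
time_s: 3.5
eef_pos: [0.4576, -0.2734, 0.3236]
tcp_rot: [0.001, 0.0, 1.0, -0.0]
wrist_force: [0.4, 0.3, 0.9]
gripper_width: 0.0853
grip_force: 0.0
```

View pics/w2b.png

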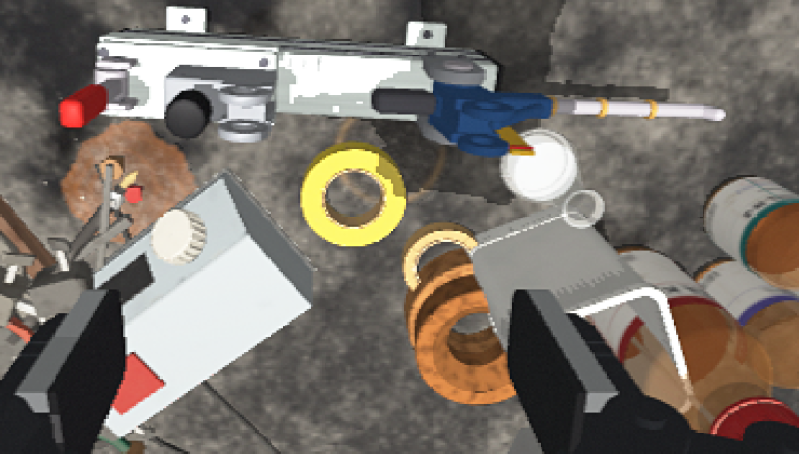

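View pics/w3b.png

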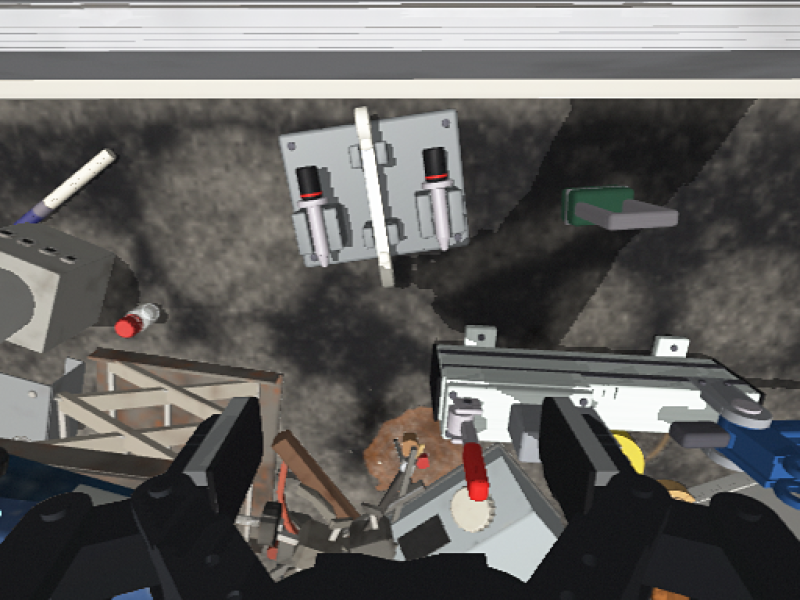

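```bash
cat > m.py <<'E'
from h import *
S,T=cam("scene"),cam("top");A,B,C=ld('w1'),ld('w2'),ld('w3')
a=lambda u,v:(A,(u/1.5625,v/1.5625));c=lambda u,v:(C,(u/1.5625,v/1.5625))
b=lambda u,v:(B,(u/2.16+110,v/2.16+120));t=lambda u,v:(T,(u/4+170,v/4+120));s=lambda u,v:(S,(u/3.15+195,v/3.15+130))
F=dict(tabR=[a(311,312),b(186,19),c(481,337),t(516,271),s(319,315)],tabL=[a(478,321),b(428,34),c(674,348),t(285,257),s(161,210)],
knob=[a(314,413),b(188,117),t(502,193)],earAn=[a(353,400),b(246,95)],earAf=[a(351,424),b(246,131)],
earBn=[a(517,408),b(487,108)],earBf=[a(516,433),b(484,147)],rodend=[a(680,391),b(720,115),t(40,186),s(33,44)],
col0=[a(567,387),b(557,105),t(193,193)],col1=[a(600,387),b(604,107),t(146,191),s(95,73)],col2=[a(634,388),b(654,109),t(100,190),s(63,55)],
lever=[b(70,113),c(481,490),t(590,196),s(387,173)],
pinLknob=[a(239,149),c(433,149),t(588,479)],pinLtip=[a(258,234),c(445,247),t(574,385)],pinRknob=[a(133,166),c(306,169),t(716,461)],pinRtip=[a(155,248),c(323,264),t(703,368)],
pinLred=[a(243,174),c(437,176)],pinRred=[a(139,189),c(312,194)],
specN=[a(172,118),c(361,110)],specF=[a(211,258),c(387,280)],
wtL=[a(364,203),c(566,210)])
if __name__=="__main__":
  for k,v in F.items():
    p,e=tri(v);print(k,p.round(4),[x.tolist() for x in e])
E
python3 m.py
```

```text
tabR [ 0.5582 -0.1948  0.013 ] [[-0.5, -0.4], [-0.6, 0.2], [-1.0, -0.4], [-0.9, 0.0], [0.1, -0.4]]
tabL [ 0.5688 -0.0054  0.0154] [[-0.3, -0.2], [-1.4, -0.0], [-1.4, -0.5], [-0.5, -0.1], [-0.6, -0.8]]
knob [ 0.5959 -0.1671  0.1674] [[-0.3, 0.0], [-0.5, -0.7], [-0.3, -0.3]]
earAn [ 0.5837 -0.1326  0.1669] [[0.4, -0.0], [-0.4, 0.0]]
earAf [ 0.6042 -0.1337  0.1714] [[1.0, -0.0], [-1.1, -0.0]]
earBn [0.5908 0.007  0.1686] [[0.9, 0.1], [-0.9, -0.0]]
earBf [0.6139 0.0071 0.1706] [[0.6, 0.1], [-0.6, -0.0]]
rodend [0.6107 0.1829 0.1007] [[-1.2, -0.7], [-2.6, -1.1], [-0.8, 0.0], [-0.1, -1.2]]
col0 [0.6001 0.0642 0.1202] [[-0.6, 2.0], [-1.7, -0.4], [-1.1, 0.8]]
col1 [0.605  0.0998 0.1084] [[-1.2, 1.1], [-2.1, 0.0], [-0.6, 0.3], [-0.9, -0.3]]
col2 [0.6046 0.1342 0.1115] [[0.6, 1.1], [-0.7, -0.6], [-0.5, 0.4], [0.5, 0.1]]
lever [ 0.586  -0.2236  0.2001] [[-0.4, -0.1], [-2.3, 0.0], [-1.0, 0.4], [0.2, -0.5]]
pinLknob [ 0.3845 -0.2468  0.0464] [[-0.4, 1.3], [-0.5, 1.8], [-0.4, 1.3]]
pinLtip [ 0.4621 -0.2355  0.0513] [[-0.9, -0.6], [-0.6, 0.9], [-0.6, 0.0]]
pinRknob [ 0.3996 -0.3498  0.0455] [[0.4, 1.0], [-0.5, 1.5], [-0.1, 1.1]]
pinRtip [ 0.4764 -0.3394  0.051 ] [[-0.3, -0.5], [-0.7, 0.5], [-0.4, -0.0]]
pinLred [ 0.4042 -0.2429  0.0519] [[-0.1, -0.9], [-0.0, 1.0]]
pinRred [ 0.418  -0.3441  0.0528] [[-0.1, -0.8], [0.0, 0.9]]
specN [ 0.3545 -0.3025  0.0537] [[-0.1, -0.7], [0.0, 0.8]]
specF [ 0.4882 -0.2837  0.0527] [[-0.1, 0.7], [0.1, -0.8]]
wtL [ 0.434  -0.1295  0.0318] [[0.0, -0.8], [-0.1, 0.9]]
```

```bash
python3 -c "
from h import *
plan([.5915,-.164,.30],down(np.pi/2-.056));plan([.5915,-.164,.18],down(np.pi/2-.056))"
```

```text
shift [-0.2221  0.1821  0.0396] turn [-1.500e-03  6.000e-04 -9.644e-01]
shift [-0.2216  0.1823  0.2396] turn [-1.500e-03  6.000e-04 -9.644e-01]
```

```bash
python3 -m crank '[[[-0.222,0.182,0.04],[0,0,-0.1],1],[[-0.222,0.182,0.04],[0,0,-0.2],1],[[-0.222,0.182,0.04],[0,0,-0.3],1],[[-0.222,0.182,0.04],[0,0,-0.4],1],[[-0.222,0.182,0.04],[0,0,-0.5],1],[[-0.222,0.182,0.04],[0,0,-0.6],1],[[-0.222,0.182,0.04],[0,0,-0.7],1],[[-0.222,0.182,0.04],[0,0,-0.8],1],[[-0.222,0.182,0.04],[0,0,-0.9],1],[[-0.222,0.182,0.04],[0,0,-0.964],1],[[-0.222,0.182,0.04],[0,0,-0.964],1],[[-0.222,0.182,0.04],[0,0,-0.964],1]]'
python3 -c "
from h import *
p=[.5915,-.164,.18];r=down(np.pi/2-.056)
plan(p,r)
im=snap('w4');cv2.imwrite('pics/w4b.png',cv2.resize(im,None,fx=1.5625,fy=1.5625,interpolation=3))"
```

```text
time_s: 5.05
eef_pos: [0.5919, -0.1641, 0.2985]
tcp_rot: [0.0, -0.686, 0.727, -0.0]
wrist_force: [0.9, -0.0, -0.7]
gripper_width: 0.0855
grip_force: 0.0
shift [-1.000e-04  7.000e-04  1.976e-01] turn [-0.0004 -0.0001 -0.0013]
```

View pics/w4b.png

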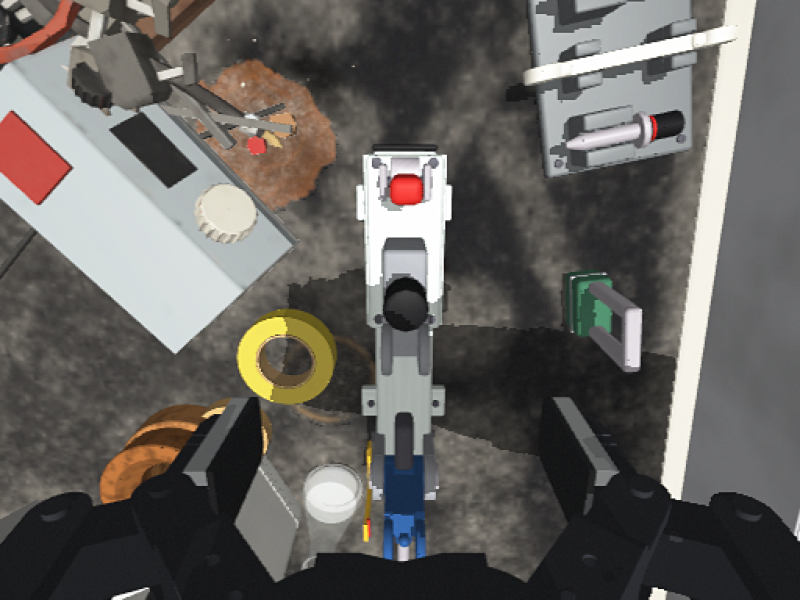

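```bash
python3 -m crank '[[[0,0.004,0.1],[0,0,0],1],[[0,0.004,0.19],[0,0,0],1],[[0,0.004,0.197],[0,0,0],1],[[0,0.004,0.197],[0,0,0],1],[[0,0.004,0.197],[0,0,0],0.5],[[0,0.004,0.197],[0,0,0],0.3],[[0,0.004,0.197],[0,0,0],0],[[0,0.004,0.197],[0,0,0],0],[[0,0.004,0.197],[0,0,0],0],[[0,0.004,0.197],[0,0,0],0],[[0,0.004,0.197],[0,0,0],0]]' 25; python3 -c "
from h import *
print(pose()[0])"
```

```text
time_s: 6.48
eef_pos: [0.5894, -0.1649, 0.1806]
tcp_rot: [0.0, -0.687, 0.727, -0.0]
wrist_force: [-0.7, -0.1, 5.7]
gripper_width: 0.0234
grip_force: 24.4
[ 0.58940888 -0.16488452  0.18061877]
```

```bash
python3 -m crank '[[[-0.01,0,0],[0,0,0],0],[[-0.02,0,0],[0,0,0],0],[[-0.03,0,0],[0,0,0],0],[[-0.03,0,0],[0,0,0],0],[[-0.03,0,0],[0,0,0],0],[[-0.03,0,0],[0,0,0],0]]'; python3 -c "
from h import *
print(pose()[0])"
```

```text
time_s: 7.22
eef_pos: [0.5905, -0.1474, 0.1806]
tcp_rot: [-0.0, -0.687, 0.727, -0.001]
wrist_force: [-0.6, -2.9, 6.3]
gripper_width: 0.0228
grip_force: 24.4
[ 0.59047485 -0.14744485  0.18061045]
```

```bash
python3 -m crank '[[[0,0,0],[0,0,0],0.7],[[0,0,0],[0,0,0],0.7],[[0,0,0],[0,0,0],0.7],[[0,0,-0.1],[0,0,0],1],[[0,0,-0.2],[0,0,0],1],[[-0.25,0.0,-0.3],[0,0,0],1],[[-0.25,0.0,-0.3],[0,0,0],1],[[-0.25,0.0,-0.3],[0,0,0],1],[[-0.25,0.0,-0.3],[0,0,0],1],[[-0.25,0.0,-0.3],[0,0,0],1]]'
python3 -c "
from h import *
im=snap('w5');cv2.imwrite('pics/w5b.png',cv2.resize(im[60:370,180:340],None,fx=1.93*2,fy=1.93,interpolation=3)); cv2.imwrite('pics/w5b.png',cv2.resize(np.rot90(im[50:370,190:330]),None,fx=2.5,fy=2.5,interpolation=3))
print(im.shape)"
```

```text
time_s: 8.48
eef_pos: [0.5987, 0.0026, 0.3594]
tcp_rot: [-0.0, -0.687, 0.727, 0.0]
wrist_force: [-1.2, 0.6, -0.3]
gripper_width: 0.0851
grip_force: 0.0
(384, 512, 3)
```

View pics/w5b.png

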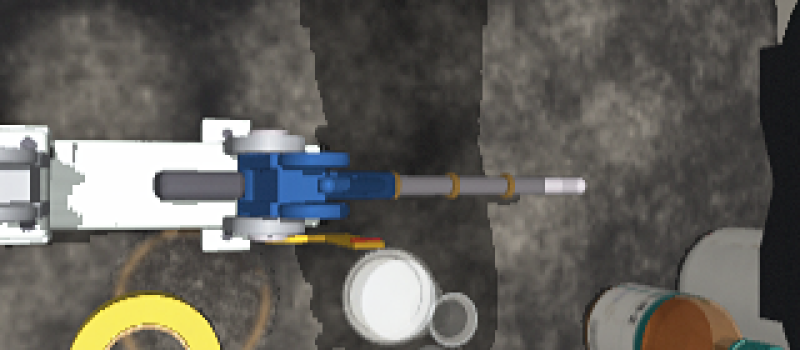

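```bash
python3 - <<'E'
from h import *
D,C=ld('w4'),ld('w5')
u5=lambda X,Y:(329-Y/2.5,50+X/2.5)
print("knob y (before slide)",atz(D,(405/1.5625,331/1.5625),.194)[:2]-[0,.012])
def disc(c,uv,z=.175,r=.015,side=1):
    o,d=ray(c,uv) # ray in yz plane; tangent to circle centre (yc,z)
    n=np.hypot(d[1],d[2]); # line at z: y0; offset r along normal
    y0=o[1]+d[1]*(z-o[2])/d[2]; return o[0]+d[0]*(z-o[2])/d[2], y0-side*r*n/abs(d[2])
print("anchor ears before",disc(D,(390/1.5625,374/1.5625)),disc(D,(425/1.5625,374/1.5625)))
print("beam ears",disc(C,u5(347,158)),disc(C,u5(347,211)),disc(C,u5(347,152)),disc(C,u5(347,219)))
for k,(X,r,zz) in enumerate([(398,.068,.107),(455,.104,.1025),(511,.140,.098)]):
    p=atz(C,u5(X,185),zz+.004);print("col",k,p.round(4),"pivot y",p[1]-r*.9913)
print("cam",-C[1][:3,:3].T@C[1][:3,3])
print('flask',atz(C,u5(392,297),.1), 'neck?',atz(C,u5(454,320),.1))
E
```

```text
knob y (before slide) [ 0.59046704 -0.16314598]
anchor ears before (np.float64(0.600894799968269), np.float64(-0.1341246817281043)) (np.float64(0.5806305054249528), np.float64(-0.1329978105648329))
beam ears (np.float64(0.5897166910118464), np.float64(0.005671129623592622)) (np.float64(0.6122156382004738), np.float64(0.004418474148232682)) (np.float64(0.5871697366591182), np.float64(0.005812920890373295)) (np.float64(0.6156118384208346), np.float64(0.004229368149117951))
col 0 [0.6042 0.0686 0.111 ] pivot y 0.0012389767474905722
col 1 [0.6062 0.1035 0.1065] pivot y 0.00038230809717072767
col 2 [0.6084 0.1402 0.102 ] pivot y 0.0014272206835080348
cam [ 0.59420264 -0.0774242   0.48929006]
flask [0.66435668 0.06605983 0.1       ] neck? [0.68081424 0.10174768 0.1       ]
```

```bash
python3 -c "
from h import *
plan([.4214,-.2931,.2],down(.14))"
```

```text
shift [0.5082 0.2663 0.2659] turn [ 4.000e-04 -7.000e-04  8.742e-01]
```

```bash
python3 -m crank '[[[0.508,0.266,0.1],[0,0,0.1],0.3],[[0.508,0.266,0.1],[0,0,0.2],0.3],[[0.508,0.266,0.1],[0,0,0.3],0.3],[[0.508,0.266,0.1],[0,0,0.4],0.3],[[0.508,0.266,0.266],[0,0,0.5],0.3],[[0.508,0.266,0.266],[0,0,0.6],0.3],[[0.508,0.266,0.266],[0,0,0.7],0.3],[[0.508,0.266,0.266],[0,0,0.8],0.3],[[0.508,0.266,0.266],[0,0,0.874],0.3],[[0.508,0.266,0.266],[0,0,0.874],0.3],[[0.508,0.266,0.266],[0,0,0.874],0.3],[[0.508,0.266,0.266],[0,0,0.874],0.3]]'
python3 -c "
from h import *
plan([.4214,-.2931,.043],down(.14))
im=snap('w6');cv2.imwrite('pics/w6b.png',cv2.resize(im,None,fx=1.5625,fy=1.5625,interpolation=3))"
```

```text
time_s: 10.02
eef_pos: [0.4219, -0.2924, 0.2003]
tcp_rot: [-0.0, -0.071, 0.997, -0.0]
wrist_force: [-0.5, -0.1, -0.0]
gripper_width: 0.0257
grip_force: 0.0
shift [ 0.0009 -0.001   0.2622] turn [-0.     -0.0001  0.0013]
```

View pics/w6b.png

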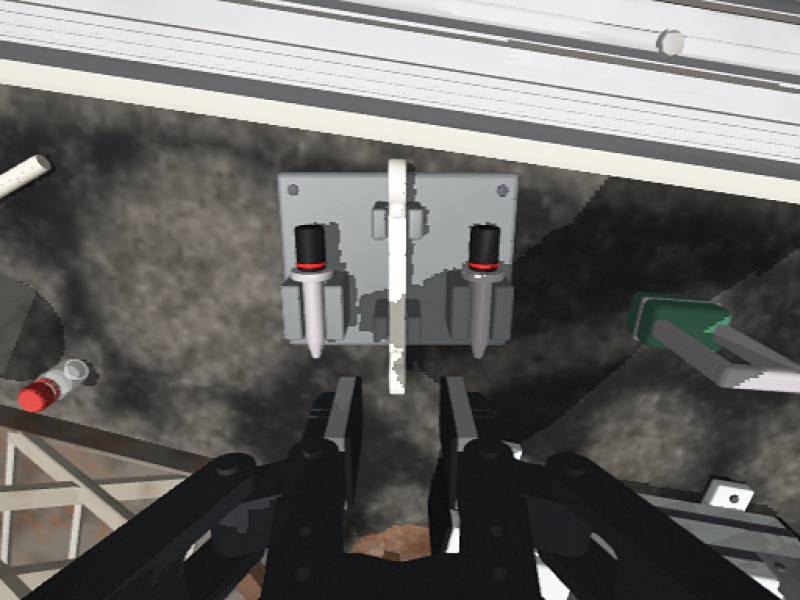

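```bash
python3 - <<'E'
from h import *
E=ld('w6');p,r=pose();f=lambda u,v,z:(r.inv().apply(atz(E,(u/1.5625,v/1.5625),z)-p)*1000).round(1)
for n,u,v,z in [("specN",397,160,.05),("specF",397,393,.05),("waist",397.5,268,.0505),("redL(right)",484.5,266,.053),("redR",311,264,.053),("shL",485,272,.057),("shR",312,275,.057),("tipL",479,357,.0465),("tipR",316,357,.0465),("knobendL",485,227,.053),("knobendR",310,227,.053),("sill",397,150,.1)]:
    print(n,f(u,v,z),atz(E,(u/1.5625,v/1.5625),z).round(4))
E
```

```text
specN [ 71.7  -0.8 150.4] [ 0.3511 -0.3033  0.05  ]
specF [-73.7  -1.1 150.3] [ 0.4951 -0.283   0.05  ]
waist [ 10.1  -0.6 149.8] [ 0.412  -0.2944  0.0505]
redL(right) [ 12.   50.6 147.3] [ 0.403  -0.2439  0.053 ]
redR [ 13.1 -51.4 147.4] [ 0.4162 -0.3451  0.053 ]
shL [  9.4  50.4 143.3] [ 0.4056 -0.2438  0.057 ]
shR [  7.5 -50.5 143.4] [ 0.4216 -0.3434  0.057 ]
tipL [-49.7  51.6 153.8] [ 0.4638 -0.2343  0.0465]
tipR [-49.7 -53.  153.9] [ 0.4787 -0.3378  0.0465]
knobendL [ 34.9  49.6 147.3] [ 0.3803 -0.2482  0.053 ]
knobendR [ 34.9 -50.7 147.4] [ 0.3946 -0.3475  0.053 ]
sill [ 77.7  -0.4 100.4] [ 0.3451 -0.3038  0.1   ]
```

```bash
python3 -m crank '[[[-0.0017,-0.0017,0.08],[0,0,0],0.22],[[-0.0017,-0.0017,0.16],[0,0,0],0.22],[[-0.0017,-0.0017,0.23],[0,0,0],0.22],[[-0.0017,-0.0017,0.262],[0,0,0],0.22],[[-0.0017,-0.0017,0.262],[0,0,0],0.22],[[-0.0017,-0.0017,0.262],[0,0,0],0],[[-0.0017,-0.0017,0.262],[0,0,0],0],[[-0.0017,-0.0017,0.262],[0,0,0],0],[[-0.0017,-0.0017,0.262],[0,0,0],0]]' 40;python3 -c "
from h import *
print(pose()[0])"
```

```text
time_s: 11.2
eef_pos: [0.4236, -0.2935, 0.0437]
tcp_rot: [0.0, -0.07, 0.998, -0.0]
wrist_force: [0.0, -0.9, 0.2]
gripper_width: 0.0086
grip_force: 44.3
[ 0.42355853 -0.29349306  0.04367955]
```

```bash
python3 -m crank '[[[0,0,-0.05],[0,0,0],0],[[0,0,-0.1],[0,0,0],0],[[0,0,-0.2],[0,0,0],0],[[0,0,-0.3],[0,0,0],0],[[0,0,-0.38],[0,0,0],0],[[0,0,-0.38],[0,0,0],0]]';python3 -c "
from h import *
plan([.5965,-.056,.27],down(np.pi/2-.058))"
```

```text
time_s: 11.95
eef_pos: [0.4245, -0.294, 0.2749]
tcp_rot: [0.003, -0.07, 0.998, -0.002]
wrist_force: [0.6, 0.3, -2.4]
gripper_width: 0.0093
grip_force: 44.3
shift [-0.3396  0.3525  0.0083] turn [-4.600e-03  6.000e-04 -8.733e-01]
```

```bash
python3 -m crank '[[[0,0,0.008],[0,0,-0.1],0],[[-0.05,0.05,0.008],[0,0,-0.2],0],[[-0.1,0.1,0.008],[0,0,-0.3],0],[[-0.15,0.15,0.008],[0,0,-0.4],0],[[-0.2,0.2,0.008],[0,0,-0.5],0],[[-0.25,0.26,0.008],[0,0,-0.6],0],[[-0.3,0.31,0.008],[0,0,-0.7],0],[[-0.34,0.352,0.008],[0,0,-0.8],0],[[-0.34,0.352,0.008],[0,0,-0.873],0],[[-0.34,0.352,0.008],[0,0,-0.873],0],[[-0.34,0.352,0.008],[0,0,-0.873],0],[[-0.34,0.352,0.008],[0,0,-0.873],0]]'
python3 -c "
from h import *
plan([.5965,-.056,.175],down(np.pi/2-.058))
im=snap('w7');im=im[70:370,140:400];cv2.imwrite('pics/w7b.png',cv2.resize(im,None,fx=2,fy=2,interpolation=3))"
```

```text
time_s: 13.45
eef_pos: [0.5952, -0.0558, 0.2662]
tcp_rot: [-0.0, -0.685, 0.728, 0.0]
wrist_force: [0.5, 0.3, -0.8]
gripper_width: 0.0088
grip_force: 44.2
shift [ 0.0002 -0.0022  0.152 ] turn [ 0.0002 -0.     -0.0017]
```

View pics/w7b.png

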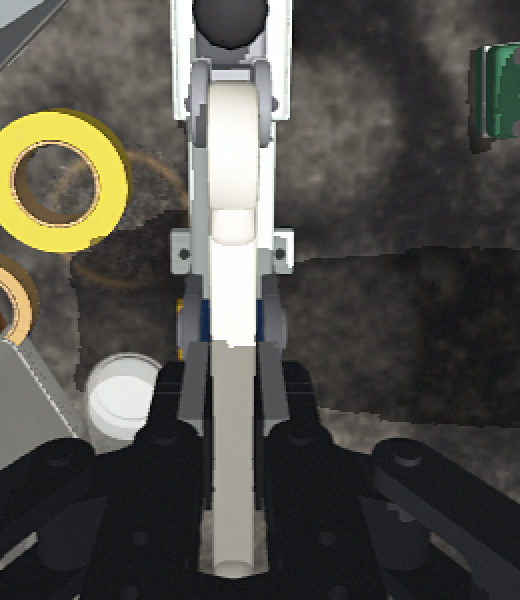

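```bash
python3 -m crank '[[[0,-0.0015,0.04],[0,0,0],0],[[0,-0.0015,0.08],[0,0,0],0],[[0,-0.0015,0.1],[0,0,0],0],[[0,-0.0015,0.12],[0,0,0],0],[[0,-0.0015,0.135],[0,0,0],0],[[0,-0.0015,0.143],[0,0,0],0],[[0,-0.0015,0.143],[0,0,0],0]]'
```

```text
time_s: 14.38
eef_pos: [0.5964, -0.0554, 0.1805]
tcp_rot: [-0.0, -0.686, 0.728, 0.0]
wrist_force: [-0.5, -0.6, -0.3]
gripper_width: 0.0088
grip_force: 44.3
```

```bash
python3 -m crank '[[[0,0,0.004],[0,0,0],0],[[0,0,0.007],[0,0,0],0],[[0,0,0.0095],[0,0,0],0],[[0,0,0.0095],[0,0,0],0],[[0,0,0.0095],[0,0,0],0]]'; python3 -c "
from h import *
print(manip.get_obs()['wrist_force'],manip.get_obs()['torque'])"
```

```text
time_s: 15.0
eef_pos: [0.5964, -0.0554, 0.1749]
tcp_rot: [-0.0, -0.686, 0.728, -0.0]
wrist_force: [-0.1, -0.1, -0.4]
gripper_width: 0.0093
grip_force: 44.3
[-0.12511163 -0.14430046 -0.37179002] [ 0.03700063 -0.03615208  0.00450711]
```

```bash
python3 -m crank '[[[0,0,0.002],[0,0,0],0],[[0,0,0.003],[0,0,0],0],[[0,0,0.004],[0,0,0],0],[[0,0,0.004],[0,0,0],0]]'; python3 -c "
from h import *
print(manip.get_obs()['wrist_force'],manip.get_obs()['torque'])"
```

```text
time_s: 15.5
eef_pos: [0.5966, -0.0555, 0.1737]
tcp_rot: [0.0, -0.686, 0.728, -0.001]
wrist_force: [-3.6, -0.2, 8.8]
gripper_width: 0.0092
grip_force: 45.7
[-3.56853683 -0.23931081  8.76182238] [0.08400575 0.54972214 0.04161312]
```

```bash
python3 -m crank '[[[0,0,-0.002],[0,0,0],0.3],[[0,0,-0.002],[0,0,0],0.3],[[0,0,-0.002],[0,0,0],0.3],[[0,0,-0.1],[0,0,0],0.3],[[0,0,-0.15],[0,0,0],0.45],[[0,0,-0.15],[0,0,0],0.45]]'; python3 - <<'E'
from h import *
p6=np.array([.4219,-.2924,.2003]);r6=R.from_quat([-.071,.997,0,0])
for n,y in(("L",50.6),("R",-51.3)):
    k=p6+r6.apply([.0216,y/1000,0]);print(n,k)
    plan([k[0],k[1],.16],down(.14))
E
```

```text
time_s: 16.25
eef_pos: [0.5976, -0.0555, 0.2648]
tcp_rot: [0.001, -0.686, 0.727, -0.002]
wrist_force: [-0.0, 0.3, -1.6]
gripper_width: 0.0387
grip_force: 0.0
L [ 0.39334752 -0.24537154  0.2003    ]
shift [0.3357 0.322  0.1733] turn [-0.0024  0.0018  0.8736]
R [ 0.40778763 -0.34624321  0.2003    ]
shift [0.5021 0.2882 0.1735] turn [-0.0024  0.0018  0.8736]
```

```bash
python3 -m crank '[[[0.1,0.1,0],[0,0,0.1],0.45],[[0.2,0.2,0],[0,0,0.2],0.45],[[0.336,0.322,0],[0,0,0.3],0.45],[[0.336,0.322,0.05],[0,0,0.4],0.45],[[0.336,0.322,0.1],[0,0,0.5],0.45],[[0.336,0.322,0.173],[0,0,0.6],0.45],[[0.336,0.322,0.173],[0,0,0.7],0.45],[[0.336,0.322,0.173],[0,0,0.8],0.45],[[0.336,0.322,0.173],[0,0,0.874],0.45],[[0.336,0.322,0.173],[0,0,0.874],0.45],[[0.336,0.322,0.173],[0,0,0.874],0.45]]'
python3 -c "
from h import *
plan([.3935,-.2454,.041],down(.14))
im=snap('w8')
for n in ('scene','top'): cv2.imwrite(f'pics/{n}8.png',manip.capture(n))"
```

```text
time_s: 17.62
eef_pos: [0.3914, -0.2452, 0.1581]
tcp_rot: [-0.0, -0.071, 0.997, 0.0]
wrist_force: [-0.3, 0.1, 0.2]
gripper_width: 0.0385
grip_force: 0.0
shift [-0.0035 -0.0009  0.1952] turn [ 0.0003 -0.0004  0.0012]
```

```bash
python3 - <<'E'
from h import *
def red(name,z):
    im=cv2.imread(f'pics/{name}.png').astype(int);m=((im[...,2]>140)&(im[...,1]<80)&(im[...,0]<80)).astype(np.uint8)
    n,l,s,c=cv2.connectedComponentsWithStats(m);E=ld(name);p,r=pose()
    for i in range(1,n):
        if s[i,4]>8: print(s[i],c[i].round(1),(r.inv().apply(atz(E,c[i],z)-p)*1000).round(1))
red('w6',.053);print();red('w8',.053)
E
```

```text
[190 168  18   4  41] [198.2 169.6] [ -10.9 -103.1  105.5]
[300 168  19   4  39] [308.8 169.8] [-11.   -1.4 105.5]
[ 12 249  18  15  71] [ 20.4 254.8] [ -99.6 -287.7  105.5]

[119 208  21   5  47] [128.7 210.3] [ -10.9 -102.4  105.5]
[247 210  17   2  23] [255.3 210.6] [-11.    0.6 105.5]
```

```bash
python3 -m crank '[[[0,0,0.08],[0,0,0],0.45],[[0,0,0.15],[0,0,0],0.45],[[0,0,0.18],[0,0,0],0.45],[[0,0,0.195],[0,0,0],0.45],[[0,0,0.195],[0,0,0],0.45],[[0,0,0.195],[0,0,0],0],[[0,0,0.195],[0,0,0],0],[[0,0,0.195],[0,0,0],0],[[0,0,0.195],[0,0,0],0],[[0,0,0.195],[0,0,0],0]]' 60;python3 -c "
from h import *
print(pose()[0])"
```

```text
time_s: 19.02
eef_pos: [0.3923, -0.2457, 0.0421]
tcp_rot: [0.001, -0.07, 0.998, -0.0]
wrist_force: [1.2, -0.5, 6.0]
gripper_width: 0.0158
grip_force: 58.7
[ 0.39225001 -0.24572768  0.04209418]
```

```bash
python3 -m crank '[[[0,0,0],[0,0,0],0.4],[[0,0,0],[0,0,0],0.4],[[0,0,0.006],[0,0,0],0.4],[[0,0,0.006],[0,0,0],0.4],[[0,0,0.006],[0,0,0],0],[[0,0,0.006],[0,0,0],0],[[0,0,0.006],[0,0,0],0],[[0,0,0.006],[0,0,0],0],[[0,0,0.006],[0,0,0],0]]' 60;python3 -c "
from h import *
print(pose()[0])"
```

```text
time_s: 20.15
eef_pos: [0.3917, -0.2454, 0.0381]
tcp_rot: [-0.0, -0.07, 0.998, -0.0]
wrist_force: [-0.7, -0.5, 0.7]
gripper_width: 0.0163
grip_force: 58.4
[ 0.3917015  -0.24536784  0.03806226]
```

```bash
python3 -c "
from h import *
p,r=pose();plan(p+[0,0,.14])
f=np.array([.5865,.0058,.169]);x=np.array([.9983,-.058,0])
plan(f-.080*x,down(-.058))"
```

```text
shift [ 0.     -0.     -0.2333] turn [0. 0. 0.]
shift [-0.2489  0.3956 -0.2183] turn [-0.     -0.      0.1256]
```

```bash
python3 -m crank '[[[0,0,-0.03],[0,0,0],0],[[0,0,-0.08],[0,0,0],0],[[0,0,-0.16],[0,0,0],0],[[0,0,-0.24],[0,0,0],0],[[-0.1,0.1,-0.24],[0,0,0.06],0],[[-0.249,0.396,-0.24],[0,0,0.126],0],[[-0.249,0.396,-0.24],[0,0,0.126],0],[[-0.249,0.396,-0.24],[0,0,0.126],0],[[-0.249,0.396,-0.218],[0,0,0.126],0],[[-0.249,0.396,-0.218],[0,0,0.126],0],[[-0.249,0.396,-0.218],[0,0,0.126],0],[[-0.249,0.396,-0.218],[0,0,0.126],0]]';python3 -c "
from h import *
f=np.array([.5865,.0058,.169]);x=np.array([.9983,-.058,0])
plan(f-.080*x,down(-.058));plan(f-.058*x,down(-.058))
im=snap('w9');im=im[130:384,150:362];cv2.imwrite('pics/w9b.png',cv2.resize(im,None,fx=2.3,fy=2.3,interpolation=3))"
```

```text
time_s: 21.65
eef_pos: [0.5066, 0.0097, 0.1691]
tcp_rot: [0.0, 0.03, 1.0, -0.0]
wrist_force: [-0.2, 0.1, -0.9]
gripper_width: 0.0159
grip_force: 58.8
shift [-0.      0.0012  0.0002] turn [-0.0001  0.0002 -0.0012]
shift [-0.0367  0.0013  0.0003] turn [-0.0001  0.0002 -0.0012]
```

View pics/w9b.png

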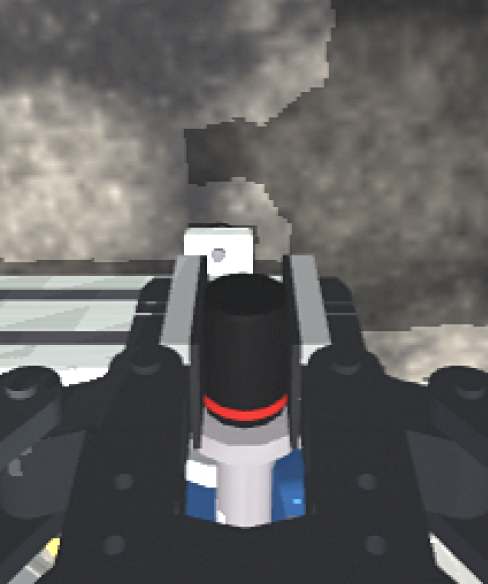

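```bash
python3 -m crank '[[[-0.01,0.001,0],[0,0,0],0],[[-0.018,0.001,0],[0,0,0],0],[[-0.027,0.001,0],[0,0,0],0],[[-0.027,0.001,0],[0,0,0],0]]';python3 -m crank '[[[-0.004,0,0],[0,0,0],0],[[-0.008,0,0],[0,0,0],0],[[-0.012,0,0],[0,0,0],0],[[-0.012,0,0],[0,0,0],0]]'
```

```text
time_s: 22.2
eef_pos: [0.5234, 0.0102, 0.1687]
tcp_rot: [0.0, 0.029, 1.0, -0.0]
wrist_force: [-0.4, 0.7, -1.1]
gripper_width: 0.0164
grip_force: 58.8
time_s: 22.7
eef_pos: [0.5303, 0.0099, 0.1688]
tcp_rot: [0.0, 0.029, 1.0, -0.0]
wrist_force: [0.4, -0.2, -1.9]
gripper_width: 0.0161
grip_force: 58.8
```

```bash
python3 -m crank '[[[-0.006,0,0],[0,0,0],0],[[-0.012,0,0],[0,0,0],0],[[-0.018,0,0],[0,0,0],0],[[-0.018,0,0],[0,0,0],0]]';python3 -m crank '[[[-0.006,0,0],[0,0,0],0],[[-0.012,0,0],[0,0,0],0],[[-0.016,0,0],[0,0,0],0],[[-0.016,0,0],[0,0,0],0]]'
```

```text
time_s: 23.2
eef_pos: [0.5411, 0.0092, 0.1687]
tcp_rot: [-0.0, 0.029, 1.0, -0.0]
wrist_force: [-0.1, -0.5, -0.2]
gripper_width: 0.0162
grip_force: 58.8
time_s: 23.7
eef_pos: [0.5506, 0.0087, 0.1688]
tcp_rot: [-0.0, 0.029, 1.0, -0.0]
wrist_force: [-0.6, -1.2, -1.7]
gripper_width: 0.0163
grip_force: 58.8
```

```bash
python3 -m crank '[[[-0.008,0,0],[0,0,0],0],[[-0.016,0,0],[0,0,0],0],[[-0.024,0,0],[0,0,0],0],[[-0.024,0,0],[0,0,0],0]]';python3 -m crank '[[[-0.004,0,0],[0,0,0],0],[[-0.008,0,0],[0,0,0],0],[[-0.008,0,0],[0,0,0],0]]'
```

```text
time_s: 24.2
eef_pos: [0.5653, 0.0077, 0.1687]
tcp_rot: [0.0, 0.029, 1.0, -0.0]
wrist_force: [0.7, -0.9, 0.1]
gripper_width: 0.0163
grip_force: 58.8
time_s: 24.58
eef_pos: [0.5666, 0.0076, 0.1686]
tcp_rot: [-0.003, 0.029, 1.0, -0.0]
wrist_force: [-12.8, -0.5, 6.0]
gripper_width: 0.0162
grip_force: 59.7
```

```bash
python3 -m crank '[[[-0.003,0,0],[0,0,0],0],[[-0.006,0,0],[0,0,0],0],[[-0.006,0,0],[0,0,0],0]]'; python3 -m crank '[[[0.006,0,0],[0,0,0],0],[[0.01,0,0],[0,0,0],0.4],[[0.01,0,0],[0,0,0],0.4],[[0.01,0,0],[0,0,0],0.4]]'
```

```text
time_s: 24.95
eef_pos: [0.5667, 0.0076, 0.1684]
tcp_rot: [-0.006, 0.029, 1.0, 0.0]
wrist_force: [-27.2, 1.4, 15.1]
gripper_width: 0.0159
grip_force: 60.4
time_s: 25.45
eef_pos: [0.5677, 0.0077, 0.1689]
tcp_rot: [0.0, 0.029, 1.0, 0.0]
wrist_force: [0.5, 0.4, -0.3]
gripper_width: 0.034
grip_force: 0.0
```

```bash
python3 -m crank '[[[0,0,-0.08],[0,0,0],0.45],[[0,0,-0.16],[0,0,0],0.45],[[0,0,-0.16],[0,0,0],0.45]]'; python3 -c "
from h import *
plan([.4057,-.3470,.16],down(.14));plan([.4057,-.3470,.038],down(.14))"
```

```text
time_s: 25.82
eef_pos: [0.5692, 0.0077, 0.2687]
tcp_rot: [0.003, 0.029, 1.0, 0.0]
wrist_force: [-0.2, -0.1, -0.8]
gripper_width: 0.0386
grip_force: 0.0
shift [ 0.2387 -0.6062  0.1792] turn [-0.0002  0.0044 -0.1264]
shift [ 0.2401 -0.6063  0.3825] turn [-0.0002  0.0044 -0.1264]
```

```bash
python3 -m crank '[[[0.239,-0.606,0],[0,0,-0.06],0.45],[[0.239,-0.606,0],[0,0.004,-0.126],0.45],[[0.239,-0.606,0],[0,0.004,-0.126],0.45],[[0.239,-0.606,0],[0,0.004,-0.126],0.45],[[0.239,-0.606,0],[0,0.004,-0.126],0.45],[[0.239,-0.606,0.05],[0,0.004,-0.126],0.45],[[0.239,-0.606,0.1],[0,0.004,-0.126],0.45],[[0.239,-0.606,0.179],[0,0.004,-0.126],0.45],[[0.239,-0.606,0.179],[0,0.004,-0.126],0.45],[[0.239,-0.606,0.179],[0,0.004,-0.126],0.45]]'; python3 -c "
from h import *
plan([.4057,-.3470,.038],down(.14))
snap('w10');im=cv2.imread('pics/w10.png').astype(int);m=((im[...,2]>140)&(im[...,1]<80)&(im[...,0]<80)).astype(np.uint8)
n,l,s,c=cv2.connectedComponentsWithStats(m);E=ld('w10');p,r=pose()
for i in range(1,n):
    if s[i,4]>8: print(s[i],c[i].round(1),(r.inv().apply(atz(E,c[i],.053)-p)*1000).round(1))
"
```

```text
time_s: 27.08
eef_pos: [0.4034, -0.3471, 0.1586]
tcp_rot: [-0.003, -0.07, 0.998, -0.0]
wrist_force: [0.5, -0.0, 0.5]
gripper_width: 0.0384
grip_force: 0.0
shift [-0.005  -0.0004  0.201 ] turn [-0.     -0.0037 -0.0001]
[246 213  16   2  21] [253.6 213.6] [-13.7  -0.6 106.1]
[ 53 289   9   2   9] [ 57.  289.3] [ -86.2 -176.1  106. ]
[ 40 297  19  16  63] [ 50.3 302.4] [-100.  -184.9  105.9]
```

```bash
python3 -m crank '[[[-0.0045,-0.001,0.08],[0,-0.004,0],0.45],[[-0.0045,-0.001,0.15],[0,-0.004,0],0.45],[[-0.0045,-0.001,0.18],[0,-0.004,0],0.45],[[-0.0045,-0.001,0.2],[0,-0.004,0],0.45],[[-0.0045,-0.001,0.2],[0,-0.004,0],0.45],[[-0.0045,-0.001,0.2],[0,-0.004,0],0],[[-0.0045,-0.001,0.2],[0,-0.004,0],0],[[-0.0045,-0.001,0.2],[0,-0.004,0],0],[[-0.0045,-0.001,0.2],[0,-0.004,0],0],[[-0.0045,-0.001,0.2],[0,-0.004,0],0]]' 60;python3 -c "
from h import *
print(pose()[0])
f=np.array([.5865,.0058,.169])-.0605*2*np.array([.058,.998,0]);f[2]=.1687;x=np.array([.9983,-.058,0]);print(f)
plan(f-.080*x,down(-.058))"
```

```text
time_s: 28.38
eef_pos: [0.4055, -0.3477, 0.0381]
tcp_rot: [0.001, -0.07, 0.998, -0.0]
wrist_force: [1.9, -0.7, 6.4]
gripper_width: 0.0161
grip_force: 58.6
[ 0.40548012 -0.3477337   0.03814815]
[ 0.579482 -0.114958  0.1687  ]
shift [-0.2106  0.3699 -0.2176] turn [-0.0005  0.0009  0.1256]
```

```bash
python3 -m crank '[[[0,0,-0.03],[0,0,0],0],[[0,0,-0.08],[0,0,0],0],[[0,0,-0.16],[0,0,0],0],[[0,0,-0.25],[0,0,0],0],[[-0.1,0.1,-0.25],[0,0,0.06],0],[[-0.21,0.37,-0.25],[0,0,0.126],0],[[-0.21,0.37,-0.25],[0,0,0.126],0],[[-0.21,0.37,-0.25],[0,0,0.126],0],[[-0.21,0.37,-0.218],[0,0,0.126],0],[[-0.21,0.37,-0.218],[0,0,0.126],0],[[-0.21,0.37,-0.218],[0,0,0.126],0]]';python3 -c "
from h import *
f=np.array([.5795,-.1152,.1687]);x=np.array([.9983,-.058,0])
plan(f-.080*x,down(-.058));plan(f-.058*x,down(-.058))"
```

```text
time_s: 29.75
eef_pos: [0.4985, -0.1105, 0.1686]
tcp_rot: [-0.0, 0.03, 1.0, 0.0]
wrist_force: [-0.8, 0.5, -0.8]
gripper_width: 0.016
grip_force: 58.7
shift [-0.0019 -0.     -0.0002] turn [ 0.0002 -0.0004 -0.0008]
shift [-0.0386  0.     -0.0002] turn [ 0.0002 -0.0004 -0.0008]
```

```bash
python3 -m crank '[[[-0.01,0,0],[0,0,0],0],[[-0.018,0,0],[0,0,0],0],[[-0.027,0,0],[0,0,0],0],[[-0.027,0,0],[0,0,0],0]]';python3 -m crank '[[[-0.004,0,0],[0,0,0],0],[[-0.008,0,0],[0,0,0],0],[[-0.012,0,0],[0,0,0],0],[[-0.012,0,0],[0,0,0],0]]'; python3 -m crank '[[[-0.006,0,0],[0,0,0],0],[[-0.012,0,0],[0,0,0],0],[[-0.018,0,0],[0,0,0],0],[[-0.018,0,0],[0,0,0],0]]'
```

```text
time_s: 30.25
eef_pos: [0.5154, -0.111, 0.1683]
tcp_rot: [0.0, 0.029, 1.0, 0.0]
wrist_force: [-0.8, 0.4, -0.7]
gripper_width: 0.016
grip_force: 58.7
time_s: 30.75
eef_pos: [0.5225, -0.1112, 0.1685]
tcp_rot: [0.0, 0.029, 1.0, 0.0]
wrist_force: [0.9, -0.7, 1.0]
gripper_width: 0.0162
grip_force: 58.9
time_s: 31.25
eef_pos: [0.5333, -0.1119, 0.1683]
tcp_rot: [0.0, 0.029, 1.0, 0.0]
wrist_force: [-1.2, -0.1, 2.2]
gripper_width: 0.0161
grip_force: 59.0
```

```bash
python3 -m crank '[[[-0.006,0,0],[0,0,0],0],[[-0.012,0,0],[0,0,0],0],[[-0.016,0,0],[0,0,0],0],[[-0.016,0,0],[0,0,0],0]]'; python3 -m crank '[[[-0.008,0,0],[0,0,0],0],[[-0.016,0,0],[0,0,0],0],[[-0.022,0,0],[0,0,0],0],[[-0.022,0,0],[0,0,0],0]]';python3 -m crank '[[[-0.004,0,0],[0,0,0],0],[[-0.008,0,0],[0,0,0],0],[[-0.008,0,0],[0,0,0],0]]'
```

```text
time_s: 31.75
eef_pos: [0.5428, -0.1126, 0.1684]
tcp_rot: [0.0, 0.029, 1.0, 0.0]
wrist_force: [-3.2, -1.1, 2.0]
gripper_width: 0.0161
grip_force: 59.1
time_s: 32.25
eef_pos: [0.556, -0.1136, 0.1686]
tcp_rot: [0.0, 0.029, 1.0, -0.0]
wrist_force: [-3.9, -2.2, 4.7]
gripper_width: 0.0159
grip_force: 59.3
time_s: 32.62
eef_pos: [0.5587, -0.1139, 0.1686]
tcp_rot: [-0.002, 0.03, 1.0, -0.0]
wrist_force: [-13.6, -3.5, 10.5]
gripper_width: 0.016
grip_force: 59.8
```

```bash
python3 -m crank '[[[-0.003,0,0],[0,0,0],0],[[-0.006,0,0],[0,0,0],0],[[-0.006,0,0],[0,0,0],0]]'; python3 -m crank '[[[0.006,0,0],[0,0,0],0],[[0.009,0,0],[0,0,0],0.4],[[0.009,0,0],[0,0,0],0.4],[[0.009,0,0],[0,0,0],0.4]]'; python3 -m crank '[[[0,0,-0.08],[0,0,0],0.45],[[0,0,-0.22],[0,0,0],0.45],[[0,0,-0.22],[0,0,0],0.45],[[0,0,-0.22],[0,0,0],0.45]]'; python3 -c "
from h import *
im=snap('w11')
plan([.5905,-.1474,.30],down(np.pi/2-.058))"
```

```text
time_s: 33.0
eef_pos: [0.5589, -0.1139, 0.1684]
tcp_rot: [-0.005, 0.03, 1.0, -0.0]
wrist_force: [-27.1, -2.8, 19.1]
gripper_width: 0.0162
grip_force: 60.7
time_s: 33.5
eef_pos: [0.5591, -0.1133, 0.1682]
tcp_rot: [0.0, 0.029, 1.0, 0.0]
wrist_force: [-0.7, 0.0, 0.1]
gripper_width: 0.0339
grip_force: 0.0
time_s: 34.0
eef_pos: [0.5597, -0.1136, 0.3018]
tcp_rot: [0.002, 0.029, 1.0, -0.0]
wrist_force: [0.7, 0.5, -0.1]
gripper_width: 0.0387
grip_force: 0.0
shift [-0.0556 -0.0534  0.0003] turn [-1.0000e-04  6.0000e-04 -1.0003e+00]
```

```bash
python3 - <<'E'
from h import *
im=cv2.imread('pics/w11.png').astype(int);m=((im[...,2]>140)&(im[...,1]<80)&(im[...,0]<80)).astype(np.uint8)
n,l,s,c=cv2.connectedComponentsWithStats(m);E=ld('w11')
for i in range(1,n):
    if s[i,4]>8: print(s[i],c[i].round(1),atz(E,c[i],.184).round(4))
E
python3 -m crank '[[[-0.055,-0.053,0],[0,0,-0.1],0.7],[[-0.055,-0.053,0],[0,0,-0.2],0.7],[[-0.055,-0.053,0],[0,0,-0.3],0.7],[[-0.055,-0.053,0],[0,0,-0.4],0.7],[[-0.055,-0.053,0],[0,0,-0.5],0.7],[[-0.055,-0.053,0],[0,0,-0.6],0.7],[[-0.055,-0.053,0],[0,0,-0.7],0.7],[[-0.055,-0.053,0],[0,0,-0.8],0.7],[[-0.055,-0.053,0],[0,0,-0.9],0.7],[[-0.055,-0.053,0],[0,0,-1],0.7],[[-0.055,-0.053,0],[0,0,-1],0.7],[[-0.055,-0.053,0],[0,0,-1],0.7]]'
python3 -c "
from h import *
snap('w12');plan([.5905,-.1474,.18],down(np.pi/2-.058))"
```

```text
[246 202  20   3  37] [255.3 203.2] [ 0.5695 -0.1136  0.184 ]
[385 202  20   3  38] [395.  203.2] [0.5765 0.0051 0.184 ]
[138 212  17  33 252] [146.4 232.7] [ 0.5916 -0.211   0.184 ]
time_s: 35.55
eef_pos: [0.5895, -0.147, 0.2993]
tcp_rot: [-0.0, -0.685, 0.729, 0.001]
wrist_force: [-0.8, -0.4, -0.2]
gripper_width: 0.06
grip_force: 0.0
shift [ 0.0006 -0.0018  0.1993] turn [ 0.0008  0.0005 -0.0022]
```

```bash
python3 -m crank '[[[0,-0.001,0.1],[0,0,0],0.7],[[0,-0.001,0.19],[0,0,0],0.7],[[0,-0.001,0.199],[0,0,0],0.7],[[0,-0.001,0.199],[0,0,0],0.7],[[0,-0.001,0.199],[0,0,0],0.3],[[0,-0.001,0.199],[0,0,0],0],[[0,-0.001,0.199],[0,0,0],0],[[0,-0.001,0.199],[0,0,0],0],[[0,-0.001,0.199],[0,0,0],0]]' 30;python3 -m crank '[[[0.004,0,0],[0,0,0],0],[[0.008,0,0],[0,0,0],0],[[0.012,0,0],[0,0,0],0],[[0.0145,0,0],[0,0,0],0],[[0.0145,0,0],[0,0,0],0],[[0.0145,0,0],[0,0,0],0]]'; python3 -c "
from h import *
print(pose()[0]);snap('w13')
for n in ('scene','top'): cv2.imwrite(f'pics/{n}13.png',manip.capture(n))"
```

```text
time_s: 36.72
eef_pos: [0.5905, -0.1473, 0.1828]
tcp_rot: [0.001, -0.686, 0.728, -0.001]
wrist_force: [-2.5, 0.2, 7.6]
gripper_width: 0.0234
grip_force: 29.5
time_s: 37.48
eef_pos: [0.5901, -0.1541, 0.1828]
tcp_rot: [0.002, -0.687, 0.727, 0.001]
wrist_force: [-1.8, 9.9, 8.5]
gripper_width: 0.0229
grip_force: 29.6
[ 0.59010268 -0.15405333  0.18279124]
```

```bash
python3 -m crank '[[[0.001,0,0],[0,0,0],0],[[0.003,0,0],[0,0,0],0],[[0.003,0,0],[0,0,0],0],[[0.003,0,0],[0,0,0],0]]'; python3 - <<'E'
from h import *
print(pose()[0])
S,T=cam("scene"),cam("top")
a=cv2.imread('pics/scene0.png');b=manip.capture('scene');cv2.imwrite('pics/scene14.png',b);cv2.imwrite('pics/top14.png',manip.capture('top'))
piv=np.array([.5993,-.0005,.115]);y=np.array([.058,.998,0])
for th in(-.12,-.06,0,.05):
    print(th,[proj(S,piv+y*r*np.cos(th)+np.array([0,0,r*np.sin(th)])).round(1)[0].tolist() for r in(.104,.140,.188)])
# orange collars / rod brightness profile
for im in(a,b):
    for r in(.122,.158,.175):
        q=piv+y*r;u=int(round(proj(S,q)[0][0]));v=int(proj(S,q)[0][1]);print(r,u,v,[int(x) for x in im[v-8:v+16,u].astype(int).sum(1)])
E
```

```text
time_s: 38.12
eef_pos: [0.59, -0.1557, 0.1828]
tcp_rot: [0.002, -0.687, 0.727, 0.001]
wrist_force: [-3.3, 9.2, 7.0]
gripper_width: 0.0227
grip_force: 29.6
[ 0.59000643 -0.15574299  0.18279885]
-0.12 [[223.8, 153.8], [215.5, 149.7], [204.8, 144.4]]
-0.06 [[223.5, 152.3], [215.1, 147.6], [204.2, 141.6]]
0 [[223.3, 150.7], [214.8, 145.6], [203.7, 138.9]]
0.05 [[223.2, 149.5], [214.6, 143.9], [203.4, 136.6]]
0.122 219 148 [201, 214, 223, 238, 234, 265, 260, 251, 252, 338, 536, 579, 494, 355, 297, 332, 347, 370, 372, 373, 367, 368, 349, 338]
0.158 211 143 [450, 452, 449, 465, 461, 343, 193, 221, 245, 230, 344, 539, 583, 498, 343, 304, 304, 329, 330, 354, 361, 386, 382, 392]
0.175 207 140 [428, 461, 452, 443, 429, 437, 445, 454, 357, 240, 426, 495, 548, 558, 496, 349, 281, 290, 293, 299, 343, 350, 332, 328]
0.122 219 148 [203, 221, 227, 229, 230, 261, 437, 584, 576, 475, 328, 274, 271, 286, 298, 330, 350, 362, 364, 368, 367, 373, 344, 336]
0.158 211 143 [444, 441, 445, 462, 444, 340, 390, 588, 592, 499, 366, 284, 269, 250, 277, 314, 302, 332, 329, 351, 357, 378, 397, 397]
0.175 207 140 [428, 443, 446, 446, 427, 432, 476, 505, 558, 553, 442, 288, 225, 229, 240, 258, 282, 291, 285, 294, 335, 353, 330, 330]
```

```bash
python3 -m crank '[[[0,0,0],[0,0,0],0.7],[[0,0,0],[0,0,0],0.7],[[0,0,0],[0,0,0],0.7],[[0,0,-0.1],[0,0,0],0.7],[[0,0,-0.12],[0,0,0],0],[[0,0,-0.12],[0,0,0],0],[[0,0,-0.12],[0,0,0],0]]'; python3 - <<'E'
from h import *
snap('w14')
im=cv2.imread('pics/w14.png').astype(int);m=((im[...,2]>140)&(im[...,1]<80)&(im[...,0]<80)).astype(np.uint8)
n,l,s,c=cv2.connectedComponentsWithStats(m);E=ld('w14')
for i in range(1,n):
    if s[i,4]>30: print(s[i],c[i].round(1),atz(E,(c[i][0],s[i,1]+s[i,3]),.2).round(4),atz(E,(c[i][0],s[i,1]),.2).round(4))
plan([.5875,-.19,.24],down(np.pi/2-.058))
h=np.array([-.2128,.116])
for d in(0,15,30,45,60,75,90):
    t=np.radians(d);r=.078-.01*d/90
    cy=h[0]-r*np.sin(t)+.0065*np.cos(t);cz=h[1]+r*np.cos(t)+.0065*np.sin(t)
    print(d,"TCP y z",round(cy+.011,4),round(cz+.014,4))
E
```

```text
time_s: 39.1
eef_pos: [0.5892, -0.1576, 0.2515]
tcp_rot: [-0.0, -0.686, 0.728, 0.001]
wrist_force: [0.8, 0.3, 0.4]
gripper_width: 0.0054
grip_force: 0.0
[142  82  14  11  80] [147.4  87.8] [ 0.645  -0.2402  0.2   ] [ 0.644  -0.2459  0.2   ]
[ 0 97  6 13 41] [  1.5 102.7] [ 0.7288 -0.2359  0.2   ] [ 0.7266 -0.2428  0.2   ]
[242 124  27  21 473] [254.7 134.3] [ 0.5872 -0.2078  0.2   ] [ 0.5865 -0.2198  0.2   ]
shift [ 0.0542 -0.0006  0.0189] turn [ 0.0016  0.0006 -0.0004]
0 TCP y z -0.1953 0.208
15 TCP y z -0.2153 0.2054
30 TCP y z -0.2335 0.1979
45 TCP y z -0.2488 0.1862
60 TCP y z -0.2603 0.1713
75 TCP y z -0.2674 0.1543
90 TCP y z -0.2698 0.1365
```

```bash
python3 -m crank '[[[0.054,0,0],[0,0,0],0],[[0.054,0,0],[0,0,0],0],[[0.054,0,0.04],[0,0,0],0],[[0.054,0,0.0725],[0,0,0],0],[[0.054,0,0.0725],[0,0,0],0]]'; python3 -c "
from h import *
print(pose()[0])"
```

```text
time_s: 39.78
eef_pos: [0.5867, -0.1891, 0.2074]
tcp_rot: [-0.001, -0.686, 0.727, 0.002]
wrist_force: [0.1, -0.0, 0.6]
gripper_width: 0.0003
grip_force: 0.0
[ 0.58666473 -0.18909909  0.20735513]
```

```bash
python3 -m crank '[[[0.015,0,0],[0,0,0],0],[[0.03,0,0.002],[0,0,0],0],[[0.042,0,0.0043],[0,0,0],0],[[0.058,0,0.01],[0,0,0],0],[[0.0725,0,0.0168],[0,0,0],0]]'
```

```text
time_s: 40.4
eef_pos: [0.5853, -0.2342, 0.1992]
tcp_rot: [0.0, -0.686, 0.728, 0.0]
wrist_force: [-0.4, 1.5, 1.2]
gripper_width: 0.0002
grip_force: 0.5
```

```bash
python3 -m crank '[[[0.013,0,0.009],[0,0,0],0],[[0.0255,0,0.0195],[0,0,0],0],[[0.036,0,0.031],[0,0,0],0],[[0.0445,0,0.0444],[0,0,0],0],[[0.0445,0,0.0444],[0,0,0],0]]'; python3 - <<'E'
from h import *
snap('w15')
im=cv2.imread('pics/w15.png').astype(int);m=((im[...,2]>140)&(im[...,1]<80)&(im[...,0]<80)).astype(np.uint8)
n,l,s,c=cv2.connectedComponentsWithStats(m)
for i in range(1,n):
    if s[i,4]>30: print(s[i],c[i].round(1),atz(ld('w15'),c[i],.16))
E
```

```text
time_s: 41.02
eef_pos: [0.5833, -0.2602, 0.1718]
tcp_rot: [-0.0, -0.686, 0.728, 0.001]
wrist_force: [-0.2, -0.7, -0.5]
gripper_width: -0.0002
grip_force: 0.0
[240 205  32  37 948] [255.5 223.1] [ 0.58271527 -0.27817384  0.16      ]
```

```bash
python3 -m crank '[[[0.006,0,0.014],[0,0,0],0],[[0.012,0,0.028],[0,0,0],0],[[0.014,0,0.043],[0,0,0],0],[[0.016,0,0.058],[0,0,0],0],[[0.016,0,0.061],[0,0,0],0],[[0.016,0,0.061],[0,0,0],0]]'
```

```text
time_s: 41.82
eef_pos: [0.5836, -0.2703, 0.1369]
tcp_rot: [0.0, -0.686, 0.728, -0.001]
wrist_force: [-0.6, -2.1, 7.1]
gripper_width: -0.0002
grip_force: 3.2
```

```bash
python3 -m crank '[[[0,0,0.003],[0,0,0],0],[[0,0,0.006],[0,0,0],0],[[0,0,0.008],[0,0,0],0],[[0,0,0.008],[0,0,0],0]]';python3 -m crank '[[[0,0,0.003],[0,0,0],0],[[0,0,0.005],[0,0,0],0],[[0,0,0.005],[0,0,0],0]]'
```

```text
time_s: 42.32
eef_pos: [0.5839, -0.2705, 0.136]
tcp_rot: [0.001, -0.686, 0.728, -0.003]
wrist_force: [-8.9, 0.6, 34.4]
gripper_width: -0.0001
grip_force: 17.3
time_s: 42.7
eef_pos: [0.5841, -0.2707, 0.1355]
tcp_rot: [0.001, -0.686, 0.728, -0.004]
wrist_force: [-15.7, 2.4, 52.7]
gripper_width: -0.0002
grip_force: 26.1
```

```bash
python3 -m crank '[[[0,0,-0.05],[0,0,0],0.5],[[0,0,-0.15],[0,0,0],1],[[0,0,-0.25],[0,0,0],1],[[-0.1,0.25,-0.3],[0,0,0],1],[[-0.1,0.25,-0.3],[0,0,0],1],[[-0.1,0.25,-0.3],[0,0,0],1],[[-0.1,0.25,-0.3],[0,0,0],1]]'; python3 - <<'E'
from h import *
S=cam("scene")
a=cv2.imread('pics/scene0.png');c=cv2.imread('pics/scene14.png');b=manip.capture('scene');cv2.imwrite('pics/scene16.png',b);t=manip.capture('top');cv2.imwrite('pics/top16.png',t);w=snap('w16')
piv=np.array([.5993,-.0005,.115]);y=np.array([.058,.998,0])
for im in(a,c,b):
    for r in(.122,.158,.175):
        q=proj(S,piv+y*r)[0];u,v=int(round(q[0])),int(q[1]);p=im[v-3:v+8,u].astype(float).sum(1)-380;p=np.clip(p,0,None);print(r,(p@np.arange(11)/p.sum()).round(2),p)
f=lambda i,k:cv2.resize(i,None,fx=k,fy=k,interpolation=3)
A=f(b[120:320,190:350],2.5);B=f(t[140:250,170:330],2.5);A=A[:500]
out=np.zeros((600,800,3),np.uint8);out[:500,:400]=A;out[:275,400:800]=B;ww=f(w,.78125);out[290:590,400:800]=ww;cv2.imwrite('pics/comp16.png',out)
E
```

```text
time_s: 43.58
eef_pos: [0.4351, -0.1999, 0.3096]
tcp_rot: [0.001, -0.686, 0.727, -0.001]
wrist_force: [0.4, -0.0, 0.1]
gripper_width: 0.0852
grip_force: 0.0
0.122 5.91 [  0.   0.   0.   0.   0. 156. 199. 114.   0.   0.   0.]
0.158 6.91 [  0.   0.   0.   0.   0.   0. 159. 203. 118.   0.   0.]
0.175 5.83 [ 57.  65.  74.   0.   0.  46. 115. 168. 178. 116.   0.]
0.122 2.6 [  0.  57. 204. 196.  95.   0.   0.   0.   0.   0.   0.]
0.158 2.8 [  0.  10. 208. 212. 119.   0.   0.   0.   0.   0.   0.]
0.175 2.74 [ 52.  96. 125. 178. 173.  62.   0.   0.   0.   0.   0.]
0.122 2.94 [  0.   0. 169. 207. 136.   0.   0.   0.   0.   0.   0.]
0.158 3.13 [  0.   0. 153. 220. 159.  35.   0.   0.   0.   0.   0.]
0.175 3.0 [ 65.  76. 112. 203. 212. 122.   0.   0.   0.   0.   0.]
```

View pics/comp16.png

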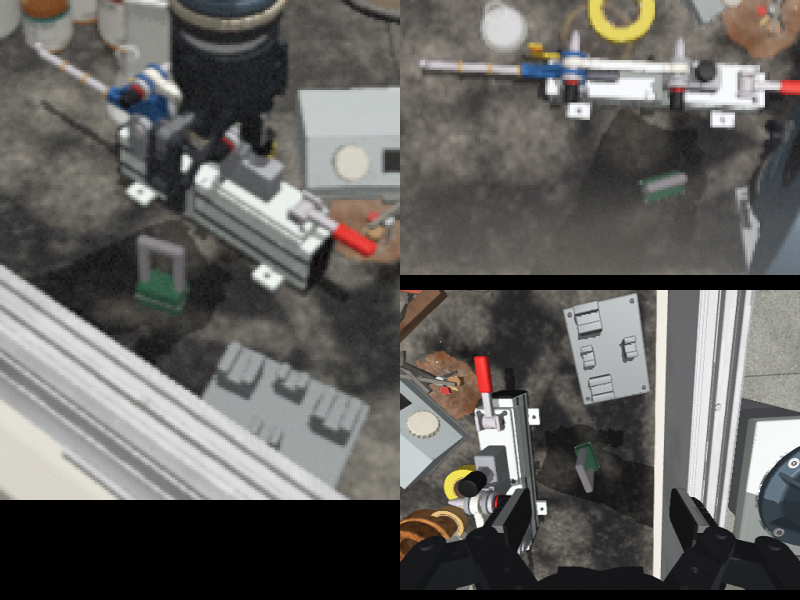

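```bash
python3 - <<'E'
from h import *
for n in('top0','scene0','w1','w3','w16','top16'):
    im=cv2.imread(f'pics/{n}.png');hs=cv2.cvtColor(im,cv2.COLOR_BGR2HSV)
    m=cv2.inRange(hs,(60,80,40),(90,255,255));k,l,s,c=cv2.connectedComponentsWithStats(m)
    print(n,[(c[i].round(0).tolist(),int(s[i,4])) for i in range(1,k) if s[i,4]>12])
E
```

```text
top0 [([39.0, 4.0], 38), ([460.0, 1.0], 16), ([481.0, 3.0], 30), ([475.0, 13.0], 44), ([413.0, 21.0], 19), ([326.0, 28.0], 20), ([383.0, 39.0], 20), ([474.0, 104.0], 25), ([147.0, 127.0], 87)]
scene0 [([461.0, 2.0], 53), ([460.0, 10.0], 13), ([389.0, 50.0], 33), ([439.0, 68.0], 128), ([206.0, 106.0], 68), ([241.0, 242.0], 141), ([505.0, 266.0], 69)]
w1 [([251.0, 121.0], 288), ([458.0, 287.0], 107), ([497.0, 322.0], 328)]
w3 [([360.0, 130.0], 24), ([382.0, 128.0], 537)]
w16 [([234.0, 196.0], 31), ([241.0, 214.0], 467)]
top16 [([39.0, 4.0], 37), ([460.0, 1.0], 17), ([480.0, 3.0], 28), ([474.0, 12.0], 42), ([411.0, 23.0], 14), ([326.0, 27.0], 21), ([370.0, 39.0], 14), ([383.0, 39.0], 19), ([474.0, 104.0], 25), ([147.0, 127.0], 87)]
```

```bash
python3 - <<'E'
from h import *
T=cam('top');w=atz(T,(276,213),.108);print(w,atz(T,(268,215.2),.108)-atz(T,(284,210.8),.108))
E=ld('w5');u5=lambda X,Y:(329-Y/2.5,50+X/2.5)
print('flask base',atz(E,u5(390,297),.005),'rim',atz(E,u5(454,320),.107))
plan([w[0]+.02,w[1],.26],down(.27))
E
```

```text
[ 0.46825883 -0.11462806  0.108     ] [-0.01351239  0.04847463  0.        ]
flask base [0.68132914 0.09965473 0.005     ] rim [0.67925684 0.09852591 0.107     ]
shift [-0.1488 -0.0759  0.0802] turn [1.00e-04 4.00e-04 7.91e-01]
```

```bash
python3 -m crank '[[[-0.149,-0.076,0.04],[0,0,0.1],1],[[-0.149,-0.076,0.04],[0,0,0.2],1],[[-0.149,-0.076,0.04],[0,0,0.3],1],[[-0.149,-0.076,0.08],[0,0,0.4],1],[[-0.149,-0.076,0.08],[0,0,0.5],1],[[-0.149,-0.076,0.08],[0,0,0.6],1],[[-0.149,-0.076,0.08],[0,0,0.7],1],[[-0.149,-0.076,0.08],[0,0,0.79],1],[[-0.149,-0.076,0.08],[0,0,0.79],1],[[-0.149,-0.076,0.08],[0,0,0.79],1]]'; python3 - <<'E'
from h import *
im=snap('w17');E=ld('w17');p,r=pose();print(p)
for n,d in(("bar",[0,0,.108]),("base",[0,0,.036])):print(n,proj(E,np.array([.468,-.1146,d[2]])))
hs=cv2.cvtColor(im,cv2.COLOR_BGR2HSV)
g=cv2.inRange(hs,(60,80,30),(90,255,255));k,l,s,c=cv2.connectedComponentsWithStats(g);i=1+s[1:,4].argmax();print("green",s[i],c[i])
u,v=proj(E,np.array([.468,-.1146,.108]))[0].astype(int)
cr=im[v-45:v+55,u-60:u+60].astype(int)
print("\n".join("".join(" .:-=+*#%@"[min(9,x//26)] if h[1]<60 else "g" for x,h in zip(row[::2].mean(1).astype(int),hr[::2])) for row,hr in zip(cr[::4],hs[v-45:v+55:4,u-60:u+60])))
E
```

```text
time_s: 44.98
eef_pos: [0.4881, -0.1144, 0.2597]
tcp_rot: [-0.0, -0.137, 0.991, 0.0]
wrist_force: [-0.1, 0.8, -0.4]
gripper_width: 0.0857
grip_force: 0.0
[ 0.48800994 -0.11442244  0.25986377]
bar [[260.6393524  161.12076427]]
base [[259.73926551 147.62078318]]
green [238 133  46  21 705] [260.90496454 142.0964539 ]
....::::::::::::::::::::::-----::---===============------:::
::::::--::::::-----:::::---:-------===========+====--------:
--------:--::---------:-----------===----=======---------:::
------------:---------::--==--------------=====-------::::::
-----------::-------:ggg:.:::::::::-======------::::::::::::
--:::---------------gggggggggggggggggggggg.::::::::::....::.
--------------:::::ggggggggggggggggggggggg.:.::::...........
--------::-:::::-::g----gggggggggggggg----.................:
:::::::::::::::::::-----gggggggggggggg-----....::...........
::................:=----gggggggggggggg-=----..::::.....:....
..................+%%%%%%%%%%%%%%%%%%%%%%%%%+...........    
................::%@@@@@@@@@@@@@@@@@@@@@@@@@*....:::...     
...............::.%@@@@@@@@@%%%%%%%%%%%%%%%%*.........    . 
................:...........::::::--:--:::::::.. ...   ...  
..........:............::::::-::------=:.............  .    
...................::::::::---------:::............. .... . 
...............  .::.............:::::::.................. .
..........................:.....-::..:::::::.:..:...........
..............   ......::=-:.::::::::::....::::::...........
........................::.........:::::...::.::............
.............. . ......:.:::::..:::::::::::::::::...:.......
:......::............:..---::::::::::::::::::...............
-:::............:::-:=-----===-=:::::::::.:::...............
................::--------===-==-::::::::.::::::............
=====.......::::::----=---=-------::::::::::::::............
```

```bash
python3 - <<'E'
from h import *
im=cv2.imread('pics/w17.png');E=ld('w17');p,r=pose()
m=(im.mean(2)>185).astype(np.uint8);m[:130]=0;m[185:]=0;m[:,:200]=0;m[:,330:]=0
k,l,s,c=cv2.connectedComponentsWithStats(m);i=1+s[1:,4].argmax();print(s[i],c[i])
b=cv2.boxPoints(cv2.minAreaRect(np.argwhere(l==i)[:,::-1].astype(np.float32)));q=np.array([atz(E,x,.108) for x in b]);print(b,q.round(4))
mid=q.mean(0);e=q[1]-q[0] if np.linalg.norm(q[1]-q[0])>np.linalg.norm(q[2]-q[1]) else q[2]-q[1];e=e*np.sign(e[1]);yaw=np.arctan2(-e[0],e[1]);print(mid,np.linalg.norm(e),yaw)
plan([mid[0],mid[1],.095],down(yaw))
E
```

```text
[236 156  52  11 565] [261.46017699 160.96106195]
[[236. 156.]
 [287. 156.]
 [287. 166.]
 [236. 166.]] [[ 0.4695 -0.1378  0.108 ]
 [ 0.4568 -0.0926  0.108 ]
 [ 0.4658 -0.0897  0.108 ]
 [ 0.4786 -0.1354  0.108 ]]
[ 0.46769816 -0.11385671  0.108     ] 0.0469412416857542 0.2743332375894965
shift [0.0322 0.0098 0.2748] turn [ 0.0006 -0.0003 -0.0003]
```

```bash
python3 -m crank '[[[0.032,0.0095,0.05],[0,0,0],1],[[0.032,0.0095,0.1],[0,0,0],1],[[0.032,0.0095,0.18],[0,0,0],1],[[0.032,0.0095,0.25],[0,0,0],1],[[0.032,0.0095,0.275],[0,0,0],1],[[0.032,0.0095,0.275],[0,0,0],0.7],[[0.032,0.0095,0.275],[0,0,0],0.5],[[0.032,0.0095,0.275],[0,0,0],0.4],[[0.032,0.0095,0.275],[0,0,0],0.4],[[0.032,0.0095,0.275],[0,0,0],0.4],[[0.032,0.0095,0.275],[0,0,0],0.4]]' 60; python3 -c "
from h import *
p,r=pose();print(p)
plan([p[0],p[1],.3],r)"
```

```text
time_s: 46.4
eef_pos: [0.4687, -0.1142, 0.0965]
tcp_rot: [0.001, -0.135, 0.991, -0.0]
wrist_force: [0.5, -0.3, 6.5]
gripper_width: 0.0486
grip_force: 63.2
[ 0.46873229 -0.11419438  0.09653387]
shift [-9.000e-04 -3.000e-04 -3.391e-01] turn [0. 0. 0.]
```

```bash
python3 -m crank '[[[0,0,-0.05],[0,0,0],0.4],[[0,0,-0.12],[0,0,0],0.4],[[0,0,-0.18],[0,0,0],0.4],[[0,0,-0.18],[0,0,0],0.4]]'; python3 -c "
from h import *
Y=down(np.pi/2-.058)
p,r=pose();print(p,manip.get_obs()['wrist_force'])
plan([.45,.22,.205],Y);plan([.6138,.25,.205],Y)"
```

```text
time_s: 46.9
eef_pos: [0.4689, -0.1143, 0.2058]
tcp_rot: [0.002, -0.135, 0.991, -0.001]
wrist_force: [-0.4, -0.3, -3.4]
gripper_width: 0.0485
grip_force: 63.8
[ 0.46889887 -0.11430162  0.20575584] [-0.41111321 -0.30645852 -3.44202199]
shift [-0.119   0.5452  0.0008] turn [-0.0026  0.0016 -0.7903]
shift [-0.3954  0.5202  0.002 ] turn [-0.0026  0.0016 -0.7903]
```

```bash
python3 -m crank '[[[-0.01,0.06,0],[0,0,-0.08],0.4],[[-0.03,0.13,0],[0,0,-0.16],0.4],[[-0.05,0.2,0],[0,0,-0.24],0.4],[[-0.07,0.27,0],[0,0,-0.32],0.4],[[-0.085,0.34,0],[0,0,-0.4],0.4],[[-0.1,0.41,0],[0,0,-0.48],0.4],[[-0.11,0.48,0],[0,0,-0.57],0.4],[[-0.119,0.545,0],[0,0,-0.66],0.4],[[-0.119,0.545,0],[0,0,-0.75],0.4],[[-0.119,0.545,0],[0,0,-0.79],0.4],[[-0.119,0.545,0],[0,0,-0.79],0.4],[[-0.119,0.545,0],[0,0,-0.79],0.4]]'; python3 -c "
from h import *
Y=down(np.pi/2-.058)
plan([.6138,.25,.205],Y);plan([.6138,.25,.1415],Y)"
```

```text
time_s: 48.4
eef_pos: [0.4485, 0.2199, 0.2028]
tcp_rot: [-0.0, -0.686, 0.728, 0.0]
wrist_force: [1.3, -0.4, -3.0]
gripper_width: 0.049
grip_force: 63.9
shift [-0.0666 -0.272  -0.004 ] turn [ 0.0007 -0.     -0.0014]
shift [-0.0666 -0.2722  0.1018] turn [ 0.0007 -0.     -0.0014]
```

```bash
python3 -m crank '[[[-0.03,-0.06,0],[0,0,0],0.4],[[-0.067,-0.12,0],[0,0,0],0.4],[[-0.067,-0.18,0],[0,0,0],0.4],[[-0.067,-0.23,0],[0,0,0],0.4],[[-0.067,-0.272,0],[0,0,0],0.4],[[-0.067,-0.272,0],[0,0,0],0.4],[[-0.067,-0.272,0.05],[0,0,0],0.4],[[-0.067,-0.272,0.1],[0,0,0],0.4],[[-0.067,-0.272,0.1],[0,0,0],0.4],[[-0.067,-0.272,0.1],[0,0,0],0.4]]'; python3 - <<'E'
from h import *
Y=down(np.pi/2-.058);p,r=pose();print(p)
plan([.6138,.25,.1415],Y);plan([.6063,.1215,.1415],Y)
im=snap('w18');E=ld('w18')
piv=np.array([.5993,-.0005,.115]);y=np.array([.058,.998,0])
# collars: brass hue near the rod
hs=cv2.cvtColor(im,cv2.COLOR_BGR2HSV);m=cv2.inRange(hs,(12,110,90),(28,255,255));k,l,s,c=cv2.connectedComponentsWithStats(m)
for r_ in(.068,.104,.14,.188):print(r_,proj(E,piv+y*r_-[0,0,.022*r_]).round(1))
for i in range(1,k):
    if s[i,4]>8: print(s[i],c[i].round(1),atz(E,c[i],.117).round(4))
E
```

```text
time_s: 49.65
eef_pos: [0.6141, 0.2509, 0.1447]
tcp_rot: [0.001, -0.686, 0.728, 0.0]
wrist_force: [0.1, 0.5, -3.0]
gripper_width: 0.049
grip_force: 64.4
[0.61413221 0.25092733 0.14467296]
shift [0.0016 0.0005 0.0053] turn [-0.0004  0.0006 -0.0005]
shift [0.2161 0.0004 0.0051] turn [-0.0004  0.0006 -0.0005]
0.068 [[ 256.9 -191.7]]
0.104 [[256.9 -76.5]]
0.14 [[256.9  19.2]]
0.188 [[256.9 124.2]]
[241   8  31  14 250] [256.   14.3] [0.6078 0.1382 0.117 ]
[ 60  91  25  61 116] [ 78.  121.6] [0.6989 0.18   0.117 ]
[ 71 200  17  14  34] [ 80.8 206.4] [0.7083 0.2246 0.117 ]
[  57  213  103   88 5318] [108.8 253.8] [0.6992 0.2543 0.117 ]
[   0  230   46   97 3042] [ 17.8 277.1] [0.756  0.2664 0.117 ]
```

```bash
python3 -m crank '[[[0.04,0,0],[0,0,0],0.4],[[0.08,0,0],[0,0,0],0.4],[[0.12,0,0],[0,0,0],0.4],[[0.16,0,0],[0,0,0],0.4],[[0.195,0,0],[0,0,0],0.4],[[0.2185,0,0],[0,0,0],0.4],[[0.2185,0,0],[0,0,0],0.4],[[0.2185,0,0.02],[0,0,0],0.4],[[0.2185,0,0.035],[0,0,0],0.4],[[0.2185,0,0.035],[0,0,0],0.4]]'
```

```text
time_s: 50.95
eef_pos: [0.6056, 0.1204, 0.121]
tcp_rot: [-0.001, -0.686, 0.727, 0.001]
wrist_force: [0.3, -0.1, -2.2]
gripper_width: 0.0488
grip_force: 64.5
```

```bash
python3 -m crank '[[[0,0,0.004],[0,0,0],0.4],[[0,0,0.008],[0,0,0],0.4],[[0,0,0.008],[0,0,0],0.4],[[0,0,0.008],[0,0,0],0.4]]';python3 -m crank '[[[0,0,0.002],[0,0,0],0.4],[[0,0,0.004],[0,0,0],0.4],[[0,0,0.004],[0,0,0],0.4]]'
```

```text
time_s: 51.45
eef_pos: [0.6065, 0.1199, 0.1178]
tcp_rot: [0.0, -0.686, 0.728, 0.0]
wrist_force: [0.9, 0.2, -3.6]
gripper_width: 0.0488
grip_force: 64.5
time_s: 51.82
eef_pos: [0.6066, 0.1199, 0.1154]
tcp_rot: [0.0, -0.686, 0.728, 0.0]
wrist_force: [0.1, -0.1, -1.0]
gripper_width: 0.0488
grip_force: 64.7
```

```bash
python3 -m crank '[[[0,0,0.001],[0,0,0],0.4],[[0,0,0.002],[0,0,0],0.4],[[0,0,0.002],[0,0,0],0.4]]'
```

```text
time_s: 52.2
eef_pos: [0.6066, 0.1199, 0.1142]
tcp_rot: [0.0, -0.686, 0.728, 0.0]
wrist_force: [0.0, -0.8, -0.2]
gripper_width: 0.0486
grip_force: 64.8
```

```bash
python3 -m crank '[[[0,0,0],[0,0,0],0.6],[[0,0,0],[0,0,0],0.64],[[0,0,0],[0,0,0],0.66],[[0,0,0],[0,0,0],0.66]]'; python3 -m crank '[[[0,0,-0.02],[0,0,0],0.66],[[0,0,-0.05],[0,0,0],0.66],[[0,0,-0.1],[0,0,0],0.66],[[0,0,-0.2],[0,0,0],0.66],[[0,0,-0.3],[0,0,0],0.66],[[0,0,-0.35],[0,0,0],0.66],[[0,0,-0.35],[0,0,0],0.66],[[0,0,-0.35],[0,0,0],0.66]]'; python3 - <<'E'
from h import *
im=snap('w19');E=ld('w19');p,r=pose();S=cam('scene')
b=manip.capture('scene');cv2.imwrite('pics/scene19.png',b);a=cv2.imread('pics/scene0.png');c=cv2.imread('pics/scene16.png')
piv=np.array([.5993,-.0005,.115]);y=np.array([.058,.998,0])
for i in(a,c,b):
    for q_ in(.158,.175):
        q=proj(S,piv+y*q_)[0];u,v=int(round(q[0])),int(q[1]);print(q_,i[v-6:v+10,u].astype(int).sum(1))
hs=cv2.cvtColor(im,cv2.COLOR_BGR2HSV);m=cv2.inRange(hs,(12,110,90),(28,255,255));k,l,s,cc=cv2.connectedComponentsWithStats(m)
for i in range(1,k):
    if s[i,4]>8: print("brass",s[i],cc[i].round(1),atz(E,cc[i],.117).round(4))
m=cv2.inRange(hs,(60,80,30),(90,255,255));k,l,s,cc=cv2.connectedComponentsWithStats(m)
for i in range(1,k):
    if s[i,4]>30: print("green",s[i],cc[i].round(1),atz(E,cc[i],.05).round(4))
u,v=proj(E,np.array([.6065,.12,.125]))[0].astype(int);print(u,v)
cr=im[v-50:v+50,u-60:u+60].astype(int)
print("\n".join("".join(" .:-=+*#%@"[min(9,x//26)] if not(55<h[0]<95 and h[1]>80) else "g" for x,h in zip(row[::2].mean(1).astype(int),hr[::2])) for row,hr in zip(cr[::4],hs[v-50:v+50:4,u-60:u+60])))
E
```

```text
time_s: 52.7
eef_pos: [0.6064, 0.1199, 0.114]
tcp_rot: [0.0, -0.686, 0.728, 0.0]
wrist_force: [-0.7, 0.1, -0.1]
gripper_width: 0.0563
grip_force: 0.0
time_s: 53.7
eef_pos: [0.6062, 0.1198, 0.3237]
tcp_rot: [-0.0, -0.686, 0.728, 0.0]
wrist_force: [-0.4, 0.0, -0.8]
gripper_width: 0.0563
grip_force: 0.0
0.158 [449 465 461 343 193 221 245 230 344 539 583 498 343 304 304 329]
0.175 [452 443 429 437 445 454 357 240 426 495 548 558 496 349 281 290]
0.158 [449 470 457 333 285 533 600 539 415 289 252 262 282 302 309 337]
0.175 [452 455 422 445 456 492 583 592 502 348 242 222 223 252 289 289]
0.158 [372 388 384 307 182 221 395 389 333 256 179 133 155 171 173 207]
0.175 [395 388 363 379 373 375 349 365 374 317 215 166 120 115 170 172]
brass [ 131    0   76   52 1855] [171.1  26.3] [ 0.6806 -0.0246  0.117 ]
brass [147   6   9  20  58] [150.4  15.3] [ 0.6991 -0.035   0.117 ]
brass [  27   55  113   71 3818] [71.5 84.8] [0.7903 0.0226 0.117 ]
brass [138  58  21  47 170] [151.7  80.3] [0.7074 0.0231 0.117 ]
brass [225  61   8  48 148] [229.5  85.8] [0.6288 0.033  0.117 ]
brass [135  62   7   7   9]
[... 1850 characters left out ...]
@@@@@@@@@@#....::..::::::::::
--===------...::::::******+++***==---:::........:::::::--:::
--.:==-::....:::::::::::.::.+%%%+:::::::.........:::::::::::
:::.::::::...::::::::::::::-+***=:::::::...:.....:::::::::::
::........:..:::::::::::::::+%%%+:::::::.......:::::::::::::
:::.......::::::::::::::::::-===-::::::::....:::::::..:::::.
:....::....:::::::::::::::::====-:::::::..::...::....:::::::
.::...::...:::::::::::::::::====-:::::.....:.::::::..:::::::
..........::.::::--:::::::::====:.::::.........:::::..::::::
..........::::::::::::::::::====:::::..::..::...::.::.::::::
......:.::::::::::::::::::::-===:.:::::..:.....:.:.......:::
....:..::::..:::::::::::::::-===::::::::.:::::::.......:::..
```

```bash
python3 -m crank '[[[0,0,0],[0,0,0],0.66],[[0,0,0],[0,0,0],0.66],[[0,0,0],[0,0,0],0.66],[[0,0,0],[0,0,0],0.66],[[0,0,0],[0,0,0],0.66],[[0,0,0],[0,0,0],0.66],[[0,0,0],[0,0,0],0.66],[[0,0,0],[0,0,0],0.66],[[0,0,0],[0,0,0],0.66],[[0,0,0],[0,0,0],0.66],[[0,0,0],[0,0,0],0.66],[[0,0,0],[0,0,0],0.66]]'; python3 -c "
from plant import manip
print(manip.close_job())"
```

```text
time_s: 55.3
eef_pos: [0.6064, 0.1199, 0.3241]
tcp_rot: [0.0, -0.686, 0.728, 0.0]
wrist_force: [1.1, -0.2, 0.2]
gripper_width: 0.0567
grip_force: 0.0
the job is handed in; nothing more can be done
None
```

I handed the job in at 55 s, but the hand-in call returned no verdict: both pins are home, the cam lever is down against its stop, the beam is close to level (about −0.02 to −0.03 rad, estimated from the camera), and the only green weight I found hangs on the middle station; I never touched the bottle, flask or tape roll.

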